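# Clip the repaired inverter board onto the test stand

### The arm

A 6-joint arm with a two-finger parallel gripper is mounted at the origin on the work surface. World frame = base frame: x ahead of the robot, y to its left, z up, the work surface at z = 0. Lengths are in m, angles in rad, forces in N, time in s.
With the tool pointing down it reaches from about 0.3 to 0.875 m from the base axis. Payload 6.4 kg.
Tool frame: the origin (TCP) lies midway between the tips of the shut fingers; the grasp point (between the pads) lies 19 mm behind it; z points along the fingers, y is the line along which they close (so a half turn about z gives the same grasp; the last joint's range is limited). The gripper opens to 88 mm and grips with 3 to 60 N. Pads are 18 mm wide; open, the fingers measure 123 mm over their backs; the gripper's body (75 mm by 187 mm) begins 45 mm behind the grasp point.
Start: joints at [1.073, 0.181, 1.607, -0, 1.354, -0.206], TCP at [0.165, 0.551, 0.239] pointing down, gripper open.
Joint ranges: [-2.99, 2.99], [-0.89, 2.07], [0.3, 2.58], [-1.14, 4.28], [0, 2.63], [-3.12, 3.12]. Speed limits (rad/s): [2.57, 2.57, 3.01, 3.14, 3.14, 3.14].

### API

Orientations are given as a unit quaternion [w, x, y, z].
In Python, from cell import manip gives the robot as it stands.
- The arm moves only by the tool send_rows, never from a script. Its arguments are lists of equal length, an entry for each row: "delta_pos": the shift along the tool's x, y, z as a fraction of full scale, a list of three; "twist": the turn about the tool's z as a fraction of full scale. A call has 1 to 20 rows; each row is the pose to reach, as a shift and turn from the pose commanded when the call began, along the tool's axes at that moment, turning the shorter way round; what a row does not reach only later rows make up. Full scale, the value 1, is 0.1 m for a shift and 180 degrees for a turn. A row lasts 1/12 s, in which the tool goes at most 41.7 mm and 7.16 degrees, less where a joint would pass 70% of its speed; a pose out of reach is approached as far as the arm can. A call with a number of a shift or a turn outside -1 to 1 is refused whole. A call with a gripper value outside its range is refused whole. "hand" is the opening, from -1 (shut) to 1 (fully open), set as the call begins (left out, the last holds). The fingers move at their own pace and stop on an object; "squeeze" is the grip in N (left out, the last holds). Time passes only in rows, so rows that repeat a pose let the fingers close. It gives the time, the measured TCP pose, the force, the opening and the grip force at its end, in the units of the state.
- manip.observe(): the state, without advancing time (a new reading comes with each control period).
- manip.read_camera(name): name is "side" or "top" or "wrist"; returns the picture (400x640x3 uint8, blue, green, red); there is no depth.
- manip.camera_model(name): a dict with "intrinsics" (3x3 intrinsics, pixels), "distortion" ([k1, k2, p1, p2, k3] as OpenCV has them; the pictures are not rectified), "R" (3x3) and "t" (3): a world point X has camera coordinates R X + t. Camera axes: x right, y down, z forward; pixel columns grow to the right and rows downward; lengths in m; the calibration is good to about 2 mm. A picture is of the moment at which its call begins: read the wrist's pose just before it. camera_model takes no time and is no camera call; for the wrist camera it gives the pose at the moment of the call.
- manip.sign_off(): hands the job in; it is judged then, once.
Trained networks look in the newest picture that a camera, given by its name, has taken for a name from the list of things; names that differ only in an ending like _2 or _b are one class to them, and where a whole thing is asked for, a point or a joint stands for the part that bears it (a point fixed in the world has none). Each returns a list of dicts, best first, with "conf" (0 to 1); they miss things now and then, are a little off and sometimes report something else, mostly with a low value. They report only what shows in the picture. A call takes as long as a camera call. They do not tell look-alikes from the thing itself.
- manip.silhouettes(name, camera): "pixels" (400x640 bool, what is visible of it) and "location" ([column, row] in pixels, amid what is visible of it).
- manip.spot_point(name, camera): "location" ([column, row] in pixels: a listed point, or the origin of a listed thing).
The state is a dict: "t": time; "joint_pos": joint angles; "joint_velocities": joint speeds; "effort": joint torques, N m; "tool_pos": TCP position; "eef_rot": TCP orientation; "wrist_force": force on the tool from outside, world axes, zero at the start; "wrist_torque": the same for the moment, N m; "finger_gap": opening from 0.0 (shut) to 1.0 (fully open); "grasp_force": force on a finger pad.
Only numpy, scipy, OpenCV 4.12 (cv2) and the standard library are available. Lean on these libraries where they do the work, as an engineer would, in place of code of your own. Each camera call takes 0.05 s, during which the arm holds its last target. There are 200 camera calls.

### The job

Take the carrier with the repaired inverter board from the black mat, set it on the three balls of the sloping test stand with its red-marked end uppermost, and press it gently down, without dropping or slamming it, until both spring catches have snapped over it and it sits fully home. Then, with the board home, push the red-balled contact lever all the way over to its far stop and let go of everything. Leave the other things on the bench as they are.

Things in the scene. Friction and masses are not known exactly. Their poses are not given: they have to be found in the camera images.
- carrier_grip (a point): Grip point of the loose board carrier (plate with green circuit board, 0.4 kg). On the plate's middle stands a solid black square post, 20 x 20 mm, top 84 mm above the carrier's feet, the handle (either way round). This point is inside it, 64 mm above the feet (20 mm below its top). z: out of the board; x: to the red-marked end. It starts flat on a 3 mm black mat; no board part is over 38 mm above the feet.
- carrier_mark (a point): Red mark on the carrier's upper end (+x), 58 mm from the middle, 22 mm above the feet. The plate is aluminium, 130 (x) x 110 (y) x 5 mm, its underside 14 mm above the feet. This end has two black capacitors and a yellow block, the other end a finned heat sink. A 9 mm round rail runs along each y side, its centre 55 mm from the middle and 16.5 mm above the feet.
- groove_top (a point): Foot level of the carrier's upper brass V-groove, under the plate at x = +50 mm, y = 0 from the middle. Two more grooves are at x = -25 mm, y = +-34 mm. All three point to the middle and are the carrier's feet. They fit over the stand's balls and centre the carrier from about 4 mm off. When home, this point is at ball_top.
- home (a point): Where carrier_grip lies when the carrier is fully home on the fixed test stand, with the same axes (x to x, z to z). The blue stand has an aluminium bed, 160 x 156 mm, sloping 26 degrees (0.45 rad): its low edge faces the robot, it rises along x (red mark at the upper edge). z is the bed's normal; this point is 80 mm above the bed. Put the carrier on along -z, tool tilted 26 degrees.
- ball_top (a point): Centre of the uppermost of three smooth 16 mm steel balls on the bed, each centre 16 mm above the bed. They stand where the grooves of a carrier at home are: one at x = +50 mm, y = 0, two at x = -25 mm, y = +-34 mm from the bed's middle (home's x and y). The middle of the bed's top is 75 mm above the table.
- roller_left (a point): Centre of the steel roller (12 mm thick, 48 mm along x) of the orange spring catch at y = +62 mm of the bed, 40 mm above the bed, as it stands before the carrier comes. The carrier's rails meet the rollers about 16 mm before home; its weight alone does not pass them. Pressing on along -z with about 5 to 10 N more spreads the catches by themselves.
- roller_right (a point): The same for the catch at y = -62 mm. Over about the last 6 mm both rollers snap over the rails and pull the carrier onto the balls with about 10 N, so it stays when let go. The catches need no handling.
- lever_tip (a point): Centre of the red ball (26 mm across) on the end of the contact lever, a 10 mm rod. The lever's pivot is 80 mm from the ball, on top of a fixed grey control box (100 x 90 x 50 mm), 72 mm above the table.
- lever_pivot (a point): The lever's pivot (fixed, 72 mm above the table). Its x axis is horizontal and points the way the lever must be pushed (away from the robot, give or take the box's yaw); the ball swings in the vertical plane of x and z through this point.
- lever (a joint): Contact lever angle, rad. 0: leaning 0.6 rad from upright towards the robot (-x of lever_pivot); 1.2: at its far stop, leaning 0.6 rad the other way. It stays where it is left; about 1 N at the ball moves it.
- screwdriver: Bystander: green-handled screwdriver lying between the robot and the control box. Origin at the centre of its underside.
- solder_spool: Bystander: spool of solder wire, 54 mm across, 38 mm high, standing. Origin at the centre of its underside.
- heat_sink: Bystander: spare finned aluminium heat sink, 50 x 60 x 28 mm. Origin at the centre of its underside.
- flux_jar: Bystander: small amber jar with blue cap, 48 mm across, 45 mm high. Origin at the centre of its underside.
- pliers: Bystander: red-handled pliers, about 160 mm long, lying near the robot. Origin at the centre of its underside.
- tweezers: Bystander: steel tweezers, 120 mm long, lying near the robot. Origin at the centre of its underside.
- multimeter: Bystander: orange multimeter, 150 x 85 x 41 mm, lying at the far side. Origin at the centre of its underside.
Mind the look-alikes: they are no part of the job. What is shaped like the part that bears carrier_grip but pink or purple is not meant.

How it is judged:
By the outcome, as a careful person would: the job done as asked, in the order asked, and still so for the second after the job is handed in, with the robot touching nothing.
It also fails if it takes over 53 s, if anything falls off the work surface, if the arm or the gripper's body presses on something with over 40 N, if the wrist force passes 120 N, or if a joint passes its speed limit or range.

## Working session

There is one attempt and no reset: what is moved stays moved. The work goes in short steps, Python scripts to look and compute and a tool call to move; the robot and the scene stay as the last step left them, time stands still between calls to the robot, and variables do not carry over. Pictures are saved under pics/ and viewed, at most 10 in all, crops included, and the job is handed in when it is done.

Besides the shell and the picture viewer there is one more tool, called after "Call:" by a JSON object that holds its "name" and its "arguments", one argument or row to a line. send_rows: Moves the arm, as the interface text tells. Its arguments: {"type":"object","properties":{"delta_pos":{"type":"array","items":{"type":"array","items":{"type":"number","minimum":-1,"maximum":1}}},"twist":{"type":"array","items":{"type":"number","minimum":-1,"maximum":1}},"hand":{"type":"number"},"squeeze":{"type":"number"}},"required":["delta_pos","twist"]}

```bash
mkdir -p pics; ls; cat > h.py <<'E'
import numpy as np, cv2, json
from cell import manip
from scipy.spatial.transform import Rotation as Ro
def ray(cam,px,m=None):
    m=m or manip.camera_model(cam)
    K=np.array(m["intrinsics"]);d=np.array(m["distortion"]);R=np.array(m["R"]);t=np.array(m["t"])
    u=cv2.undistortPoints(np.array([[px]],float),K,d)[0,0]
    v=R.T@np.array([u[0],u[1],1]);return -R.T@t,v/np.linalg.norm(v)
def tri(rs):
    A=np.zeros((3,3));b=np.zeros(3)
    for c,v in rs:
        P=np.eye(3)-np.outer(v,v);A+=P;b+=P@c
    x=np.linalg.solve(A,b)
    return x,[float(np.linalg.norm(np.cross(x-c,v))*1000) for c,v in rs]
def atz(r,z): c,v=r;return c+v*(z-c[2])/v[2]
def proj(cam,X,m=None):
    m=m or manip.camera_model(cam)
    return cv2.projectPoints(np.array(X,float).reshape(-1,1,3),cv2.Rodrigues(np.array(m["R"]))[0],np.array(m["t"],float),np.array(m["intrinsics"]),np.array(m["distortion"]))[0][:,0]
def rot():
    w,x,y,z=manip.observe()["eef_rot"];return Ro.from_quat([x,y,z,w]).as_matrix()
E
python3 - <<'E'
from h import *
np.set_printoptions(precision=4,suppress=True)
o=manip.observe();print({k:np.round(v,3) for k,v in o.items()});print(rot())
names=["carrier_grip","carrier_mark","home","ball_top","roller_left","roller_right","lever_tip","lever_pivot"]
for c in ["side","top","wrist"]:
    im=manip.read_camera(c);cv2.imwrite(f"pics/{c}0.png",im)
    m=manip.camera_model(c);print(c,"pos",-np.array(m["R"]).T@np.array(m["t"]),"fwd",np.array(m["R"])[2],"f",m["intrinsics"][0][0])
    if c!="wrist":
        for n in names:
            print(c,n,[(np.round(d["location"],1).tolist(),round(d["conf"],2)) for d in manip.spot_point(n,c)][:4])
E
```

```text
pics
{'t': np.float64(0.0), 'joint_pos': array([ 1.073,  0.182,  1.608, -0.   ,  1.354, -0.206]), 'joint_velocities': array([-0.001, -0.   ,  0.   , -0.   ,  0.   ,  0.001]), 'effort': array([  0.002, -43.387, -34.185,   0.07 ,   0.038,  -0.   ]), 'tool_pos': array([0.165, 0.55 , 0.238]), 'eef_rot': array([-0.   ,  0.145,  0.989, -0.001]), 'wrist_force': array([-1.922,  0.324,  0.234]), 'wrist_torque': array([ 0.043, -0.032, -0.014]), 'grasp_force': np.float64(0.0), 'finger_gap': np.float64(0.997)}
[[-0.9577  0.2877 -0.0008]
 [ 0.2877  0.9577 -0.0015]
 [ 0.0003 -0.0017 -1.    ]]
side pos [-0.1573 -0.7617  0.9654] fwd [ 0.4498  0.6179 -0.6449] f 486.93819218081944
side carrier_grip [([298.8, 164.1], 0.96), ([313.7, 175.0], 0.58)]
side carrier_mark [([317.4, 173.8], 0.97), ([206.5, 171.3], 0.69), ([209.4, 219.3], 0.47)]
side home [([411.6, 247.2], 0.75)]
side ball_top [([432.0, 247.1], 0.67)]
side roller_left [([400.8, 238.1], 0.97), ([346.3, 199.0], 0.49)]
side roller_right [([429.8, 269.8], 0.65)]
side lever_tip [([349.1, 196.7], 0.59)]
side lever_pivot [([354.8, 213.9], 0.68)]
top pos [0.2998 0.0347 1.1659] fwd [ 0.1691  0.0044 -0.9856] f 415.9730359615907
top carrier_grip [([225.9, 183.5], 0.94), ([212.3, 321.8], 0.83), ([157.8, 248.5], 0.73)]
top carrier_mark [([236.4, 309.4], 0.77), ([166.8, 267.7], 0.76), ([244.1, 168.8], 0.57), ([239.9, 175.8], 0.3)]
top home [([427.5, 187.8], 0.8)]
top ball_top [([426.7, 189.2], 0.74), ([425.3, 164.4], 0.56), ([247.7, 249.8], 0.32)]
top roller_left [([401.4, 181.0], 0.65), ([334.0, 242.1], 0.3)]
top roller_right [([446.5, 186.6], 0.9)]
top lever_tip [([335.7, 192.6], 0.49)]
top lever_pivot [([331.4, 187.9], 0.9)]
wrist pos [0.0885 0.5737 0.3852] fwd [ 0.2942 -0.0893 -0.9516] f 312.75026518430303
```

View pics/side0.png

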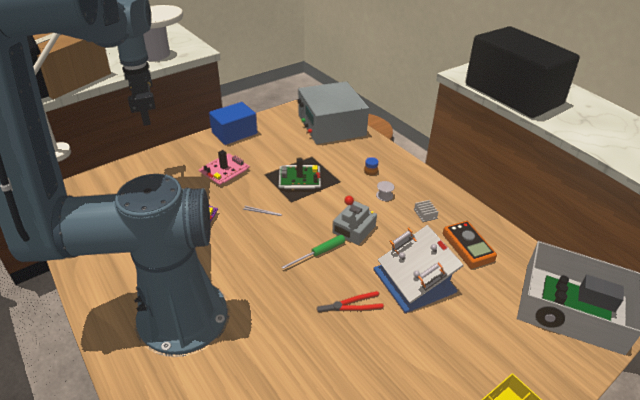

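View pics/top0.png

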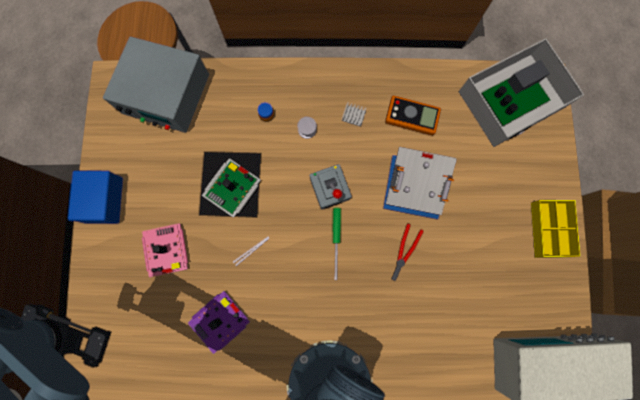

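```bash
python3 - <<'E'
from h import *
np.set_printoptions(precision=4,suppress=True)
S=lambda p:ray("side",p); T=lambda p:ray("top",p)
for n,s,t in [("grip",(298.8,164.1),(225.9,183.5)),("mark",(317.4,173.8),(244.1,168.8)),("mark",(317.4,173.8),(239.9,175.8)),("home",(411.6,247.2),(427.5,187.8)),("rl",(400.8,238.1),(401.4,181)),("rr",(429.8,269.8),(446.5,186.6)),("ball",(432,247.1),(425.3,164.4)),("tip",(349.1,200),(337,193)),("piv",(354.8,213.9),(331.4,187.9))]:
    print(n,*tri([S(s),T(t)]))
top=cv2.imread("pics/top0.png");sd=cv2.imread("pics/side0.png")
a=cv2.resize(top[140:225,195:275],(400,425),interpolation=3)[:290];a=cv2.resize(top[145:225,195:275],(300,300),interpolation=3)
b=cv2.resize(top[140:220,375:465],(338,300),interpolation=3)
c=cv2.resize(sd[145:205,255:345],(400,300),interpolation=3)[:, :300]
c=cv2.resize(sd[145:205,260:340],(400,300),interpolation=3); d=cv2.resize(sd[220:310,370:475],(350,300),interpolation=3)
r1=np.hstack([a,b]);r2=np.hstack([c,d]);W=750
pad=lambda i:cv2.copyMakeBorder(i,0,0,0,W-i.shape[1],cv2.BORDER_CONSTANT)
cv2.imwrite("pics/crop1.png",np.vstack([pad(r1),pad(r2)]))
E
```

```text
grip [0.537 0.282 0.067] [0.27094199708609995, 0.27094199708597255]
mark [0.5839 0.2409 0.0347] [2.5187203750762674, 2.5187203750763736]
mark [0.5738 0.2463 0.034 ] [8.930484315101541, 8.930484315101491]
home [ 0.5092 -0.2422  0.1469] [1.6217125384429414, 1.6217125384429065]
rl [ 0.5336 -0.1833  0.1161] [1.0678925279846703, 1.0678925279846423]
rr [ 0.5192 -0.3013  0.114 ] [1.893009163367126, 1.8930091633669872]
ball [ 0.5797 -0.2491  0.1115] [1.1123749772130662, 1.1123749772131613]
tip [ 0.4973 -0.0156  0.1424] [0.2812517242462272, 0.2812517242463473]
piv [ 0.5274 -0.0056  0.0703] [2.9823292777551447, 2.9823292777550714]
```

View pics/crop1.png

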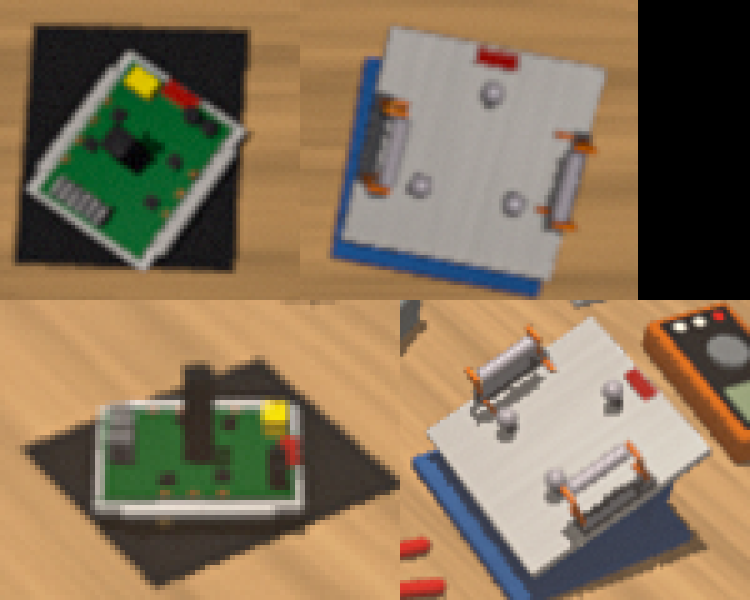

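Call:
{"name": "send_rows", "arguments": {
  "delta_pos": [
    [-0.35, -0.12, 0],
    [-0.7, -0.24, 0],
    [-1, -0.34, 0]
  ],
  "twist": [0, 0, 0],
  "hand": 1
}}

```text
t: 1.2
tool_pos: [0.2522, 0.4885, 0.2387]
eef_rot: [0.0, 0.145, 0.989, -0.0]
wrist_force: [0.4, 0.7, 0.2]
finger_gap: 0.996
grasp_force: 0.0
```

Call:
{"name": "send_rows", "arguments": {
  "delta_pos": [
    [-0.35, -0.12, 0],
    [-0.7, -0.24, 0],
    [-1, -0.34, 0]
  ],
  "twist": [0, 0, 0]
}}

```text
t: 1.45
tool_pos: [0.339, 0.4266, 0.2389]
eef_rot: [0.0, 0.146, 0.989, 0.0]
wrist_force: [0.1, 0.2, 0.0]
finger_gap: 1.0
grasp_force: 0.0
```

Call:
{"name": "send_rows", "arguments": {
  "delta_pos": [
    [-0.35, -0.12, 0],
    [-0.7, -0.24, 0],
    [-1, -0.34, 0]
  ],
  "twist": [0, 0, 0]
}}

```text
t: 1.7
tool_pos: [0.4251, 0.3651, 0.2389]
eef_rot: [0.0, 0.146, 0.989, 0.0]
wrist_force: [-0.8, 0.7, -0.2]
finger_gap: 1.002
grasp_force: 0.0
```

Call:
{"name": "send_rows", "arguments": {
  "delta_pos": [
    [-0.35, -0.12, 0],
    [-0.6, -0.24, 0],
    [-0.8, -0.34, 0],
    [-0.8, -0.34, 0],
    [-0.8, -0.34, 0]
  ],
  "twist": [0.035, 0.07, 0.107, 0.107, 0.107]
}}

```text
t: 2.12
tool_pos: [0.4908, 0.3103, 0.2385]
eef_rot: [-0.0, 0.309, 0.951, -0.0]
wrist_force: [0.2, -0.2, 0.1]
finger_gap: 0.997
grasp_force: 0.0
```

```bash
python3 - <<'E'
from h import *
np.set_printoptions(precision=4,suppress=True)
o=manip.observe();print(o["t"],o["tool_pos"],rot()[:,0],rot()[:,1],o["joint_pos"])
im=manip.read_camera("wrist");m=manip.camera_model("wrist");cv2.imwrite("pics/w1.png",im)
json.dump({k:np.array(v).tolist() for k,v in m.items()},open("w1.json","w"))
for n,z in [("carrier_grip",.067),("carrier_mark",.025)]:
    for d in manip.spot_point(n,"wrist")[:3]: print(n,d["location"],d["conf"],atz(ray("wrist",d["location"],m),z))
E
```

```text
2.1167 [0.4908 0.3103 0.2385] [-0.8088  0.5881  0.0004] [ 0.5881  0.8088 -0.0002] [ 0.3594  0.1938  1.5923  0.0002  1.356  -0.5827]
carrier_grip [320.4, 229.1] 0.92 [0.5345 0.2807 0.067 ]
carrier_mark [320.4, 255.3] 0.72 [0.5784 0.2493 0.025 ]
```

View pics/w1.png

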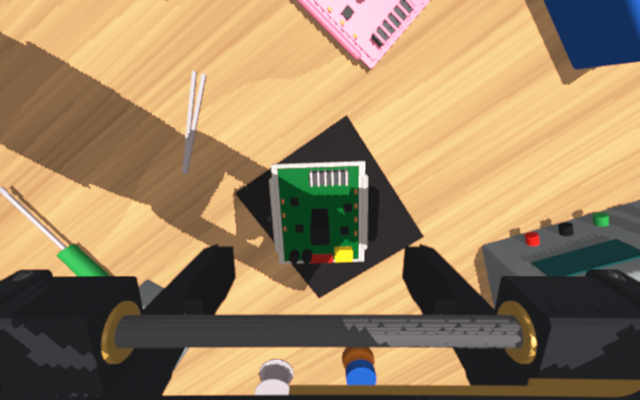

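Call:
{"name": "send_rows", "arguments": {
  "delta_pos": [
    [-0.27, 0.02, 0.1],
    [-0.53, 0.03, 0.3],
    [-0.53, 0.03, 0.6],
    [-0.53, 0.03, 0.8],
    [-0.53, 0.03, 0.8],
    [-0.53, 0.03, 0.8]
  ],
  "twist": [0, 0, 0, 0, 0, 0],
  "hand": 0.2
}}

```text
t: 2.77
tool_pos: [0.5334, 0.2832, 0.1579]
eef_rot: [-0.001, 0.308, 0.951, -0.001]
wrist_force: [0.4, 0.0, 0.0]
finger_gap: 0.6
grasp_force: 0.0
```

```bash
python3 - <<'E'
from h import *
np.set_printoptions(precision=4,suppress=True)
o=manip.observe();print(o["t"],o["tool_pos"],rot()[:,0],rot()[:,1],o["finger_gap"])
im=manip.read_camera("wrist");m=manip.camera_model("wrist");cv2.imwrite("pics/w2.png",im)
m1=json.load(open("w1.json"))
r1=ray("wrist",(320.4,229.1),m1)
for n,z in [("carrier_grip",.067),("carrier_mark",.025)]:
    for d in manip.spot_point(n,"wrist")[:3]:
        r=ray("wrist",d["location"],m);print(n,d["location"],d["conf"],atz(r,z))
        if n=="carrier_grip": print(tri([r,r1,ray("side",(298.8,164.1)),ray("top",(225.9,183.5))]))
E
```

```text
2.7667 [0.5334 0.2832 0.1579] [-0.8105  0.5857  0.0018] [ 0.5857  0.8105 -0.0021] 0.5999197268699739
carrier_grip [314.0, 210.2] 0.96 [0.5355 0.2777 0.067 ]
(array([0.5352, 0.2801, 0.0692]), [1.8879991943234158, 1.6691879425659326, 0.8001942717323912, 1.813087852251672])
carrier_grip [363.9, 370.8] 0.38 [0.6968 0.2197 0.067 ]
(array([0.5382, 0.2717, 0.1267]), [73.73851279770543, 31.215417641750186, 44.31210022894547, 14.17126445023511])
carrier_mark [319.9, 249.4] 0.64 [0.5839 0.2489 0.025 ]
```

View pics/w2.png

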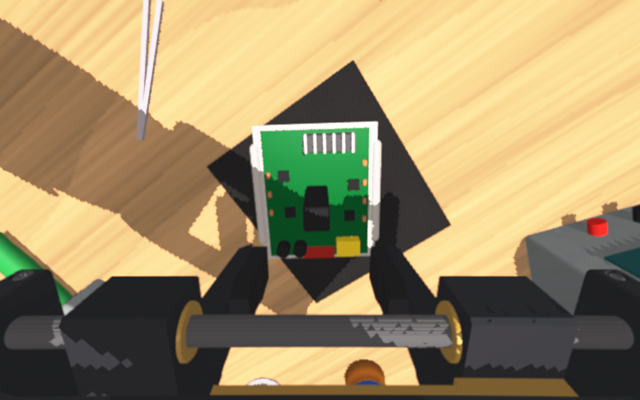

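Call:
{"name": "send_rows", "arguments": {
  "delta_pos": [
    [-0.036, -0.02, 0.3],
    [-0.036, -0.02, 0.6],
    [-0.036, -0.02, 0.8],
    [-0.036, -0.02, 0.95],
    [-0.036, -0.02, 1.0],
    [-0.036, -0.02, 1.0]
  ],
  "twist": [0, 0, 0, 0, 0, 0]
}}

```text
t: 3.42
tool_pos: [0.5364, 0.279, 0.0587]
eef_rot: [-0.0, 0.309, 0.951, -0.0]
wrist_force: [-0.2, 0.2, -0.2]
finger_gap: 0.601
grasp_force: 0.0
```

Call:
{"name": "send_rows", "arguments": {
  "delta_pos": [
    [0, 0, 0.055],
    [0, 0, 0.055],
    [0, 0, 0.055],
    [0, 0, 0.055],
    [0, 0, 0.055],
    [0, 0, 0.055],
    [0, 0, 0.055],
    [0, 0, 0.055],
    [0, 0, 0.055]
  ],
  "twist": [0, 0, 0, 0, 0, 0, 0, 0, 0],
  "hand": -1,
  "squeeze": 12
}}

```text
t: 4.17
tool_pos: [0.5371, 0.2788, 0.0539]
eef_rot: [0.0, 0.309, 0.951, 0.0]
wrist_force: [-1.9, -0.7, 5.9]
finger_gap: 0.229
grasp_force: 11.9
```

Call:
{"name": "send_rows", "arguments": {
  "delta_pos": [
    [0, 0, -0.05],
    [0, 0, -0.15],
    [0, 0, -0.35],
    [0, 0, -0.6],
    [0, 0, -0.85],
    [0, 0, -1.0]
  ],
  "twist": [0, 0, 0, 0, 0, 0]
}}

```text
t: 4.67
tool_pos: [0.5371, 0.279, 0.1558]
eef_rot: [0.001, 0.309, 0.951, 0.001]
wrist_force: [0.8, -0.3, -4.4]
finger_gap: 0.232
grasp_force: 11.9
```

```bash
cat > stand.py <<'E'
from h import *
from scipy.optimize import least_squares
def pose(p,tilt=0.45):
    x,y,z,ps=p
    return np.array([x,y,z]), Ro.from_euler("z",ps).as_matrix()@Ro.from_euler("y",-tilt).as_matrix()
L=np.array([[50,0,16],[-25,34,16],[-25,-34,16],[0,62,40],[0,-62,40]])/1000
if __name__=="__main__":
    obs={"top":[(425.9,165.3),(406.7,189.6),(431.7,194.4),(399.5,177.3),(446.6,189.6)],"side":[(433.6,247.9),(402.4,256.3),(416.8,274.9),(403.3,237.1),(430.3,269.5)]}
    M={c:manip.camera_model(c) for c in obs}
    def f(p):
        t,R=pose(p);X=t+L@R.T
        return np.concatenate([(proj(c,X,M[c])-obs[c]).ravel() for c in obs])
    s=least_squares(f,[.543,-.245,.075,-.11],loss="soft_l1")
    np.set_printoptions(precision=4,suppress=True)
    print("M",s.x,np.round(f(s.x),1))
    t,R=pose(s.x);print("home",t+R@[0,0,.08],"x",R[:,0],"z",R[:,2])
    tip=tri([ray("side",(349.1,200)),ray("top",(337,193))])
    o=manip.observe();print(o["t"],o["tool_pos"],o["wrist_force"],rot()[:,:2].T)
E
python3 stand.py
```

```text
M [ 0.5441 -0.2455  0.075  -0.2092] [ 0.7 -1.1  0.3 -1.1  0.  -0.6  0.4  2.1 -0.3 -0.3  0.5 -0.1 -0.2 -0.7
 -0.2 -0.7 -1.1  0.8 -1.1  2.1]
home [ 0.5101 -0.2382  0.1471] x [ 0.8808 -0.187   0.435 ] z [-0.4255  0.0903  0.9004]
4.6667 [0.5371 0.279  0.1558] [ 0.7744 -0.3352 -4.3557] [[-0.8092  0.5875 -0.001 ]
 [ 0.5875  0.8092  0.0015]]
```

Call:
{"name": "send_rows", "arguments": {
  "delta_pos": [
    [-0.05, -0.08, -0.15],
    [-0.15, -0.22, -0.4],
    [-0.28, -0.42, -0.7],
    [-0.43, -0.64, -0.9],
    [-0.59, -0.86, -0.95]
  ],
  "twist": [0, 0, 0, 0, 0]
}}

```text
t: 5.08
tool_pos: [0.5349, 0.1741, 0.2526]
eef_rot: [0.003, 0.308, 0.951, 0.001]
wrist_force: [-0.2, -0.4, -4.7]
finger_gap: 0.23
grasp_force: 12.0
```

Call:
{"name": "send_rows", "arguments": {
  "delta_pos": [
    [-0.15, -0.21, 0],
    [-0.3, -0.43, 0],
    [-0.44, -0.65, 0],
    [-0.59, -0.86, 0]
  ],
  "twist": [0, 0, 0, 0]
}}

```text
t: 5.42
tool_pos: [0.53, 0.0691, 0.248]
eef_rot: [-0.001, 0.309, 0.951, -0.0]
wrist_force: [1.3, -0.0, -5.5]
finger_gap: 0.226
grasp_force: 12.0
```

Call:
{"name": "send_rows", "arguments": {
  "delta_pos": [
    [-0.15, -0.21, 0],
    [-0.3, -0.43, 0],
    [-0.44, -0.65, 0],
    [-0.59, -0.86, 0]
  ],
  "twist": [0, 0, 0, 0]
}}

```text
t: 5.75
tool_pos: [0.5272, -0.035, 0.248]
eef_rot: [-0.001, 0.309, 0.951, 0.0]
wrist_force: [-0.3, 0.6, -5.3]
finger_gap: 0.223
grasp_force: 12.0
```

Call:
{"name": "send_rows", "arguments": {
  "delta_pos": [
    [-0.15, -0.21, 0],
    [-0.3, -0.43, 0],
    [-0.44, -0.65, 0],
    [-0.59, -0.86, 0]
  ],
  "twist": [0, 0, 0, 0]
}}

```text
t: 6.08
tool_pos: [0.5245, -0.1392, 0.2479]
eef_rot: [-0.001, 0.309, 0.951, 0.0]
wrist_force: [0.1, 0.2, -5.4]
finger_gap: 0.223
grasp_force: 12.0
```

Call:
{"name": "send_rows", "arguments": {
  "delta_pos": [
    [-0.16, -0.23, 0],
    [-0.32, -0.46, 0],
    [-0.44, -0.64, 0],
    [-0.53, -0.78, 0],
    [-0.59, -0.86, 0],
    [-0.59, -0.86, 0],
    [-0.59, -0.86, 0]
  ],
  "twist": [-0.03, -0.06, -0.09, -0.12, -0.134, -0.134, -0.134]
}}

```text
t: 6.67
tool_pos: [0.5222, -0.2424, 0.2478]
eef_rot: [-0.001, 0.105, 0.995, 0.001]
wrist_force: [0.3, -0.3, -5.1]
finger_gap: 0.224
grasp_force: 12.0
```

```bash
python3 - <<'E'
from h import *
np.set_printoptions(precision=4,suppress=True)
o=manip.observe();print(o["t"],o["tool_pos"],rot().T,o["wrist_force"],o["grasp_force"],o["joint_pos"])
for c in ["wrist","side","top"]:
    im=manip.read_camera(c);cv2.imwrite(f"pics/{c}3.png",im);m=manip.camera_model(c)
    json.dump({k:np.array(v).tolist() for k,v in m.items()},open(c+"3.json","w"))
    for n in ["carrier_grip","carrier_mark","ball_top","roller_left","roller_right"]:
        print(c,n,[(np.round(d["location"],1).tolist(),round(d["conf"],2)) for d in manip.spot_point(n,c)][:2])
w=cv2.imread("pics/wrist3.png")[:,60:580];s=cv2.resize(cv2.imread("pics/side3.png")[160:300,340:480],(280,280),interpolation=3)
cv2.imwrite("pics/c3.png",np.hstack([w,cv2.copyMakeBorder(s,0,120,0,0,cv2.BORDER_CONSTANT)]))
E
```

```text
6.6667 [ 0.5222 -0.2424  0.2478] [[-0.9781  0.2082  0.0013]
 [ 0.2082  0.9781  0.0011]
 [-0.001   0.0013 -1.    ]] [ 0.3377 -0.3397 -5.1183] 11.995325386233162 [-0.6409  0.1756  1.5943  0.0004  1.3732 -2.002 ]
wrist carrier_grip [([317.3, 272.0], 0.6)]
wrist carrier_mark []
wrist ball_top []
wrist roller_left []
wrist roller_right []
side carrier_grip [([224.2, 156.8], 0.9), ([421.7, 206.7], 0.83)]
side carrier_mark [([438.8, 214.5], 0.84), ([211.7, 173.7], 0.71)]
side ball_top [([432.8, 243.4], 0.83)]
side roller_left [([401.9, 238.0], 0.92)]
side roller_right [([429.0, 269.0], 0.64)]
top carrier_grip []
top carrier_mark [([438.8, 153.5], 0.53), ([234.6, 308.1], 0.45)]
top ball_top []
top roller_left [([402.4, 184.0], 0.76)]
top roller_right []
```

View pics/c3.png

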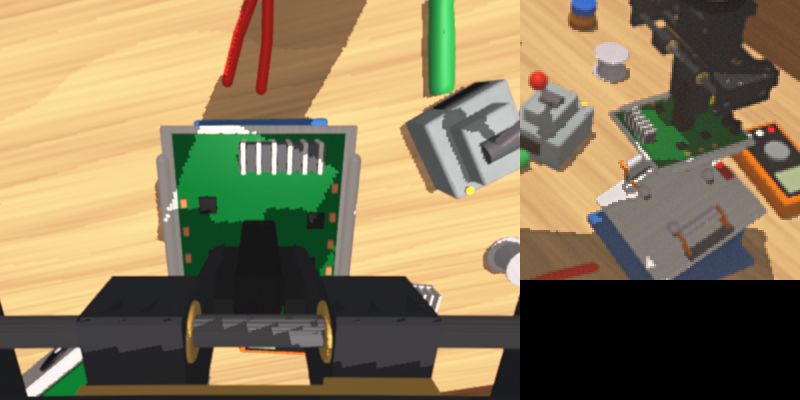

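```bash
python3 - <<'E'
from h import *
np.set_printoptions(precision=4,suppress=True)
m=json.load(open("wrist3.json"));T=np.array([.5222,-.2424,.2478]);R=np.array([[-.9781,.2082,0],[.2082,.9781,0],[0,0,-1]])
for hz in (.028,.032,.036,.040):
    P=[R@(atz(ray("wrist",p,m),.2478-hz)-T)*1000 for p in [(221,127),(417,126)]]
    print(hz,*P,P[1][1]-P[0][1])
g=json.load(open("side3.json"));tm=json.load(open("top3.json"))
print("mark",[ (R@(v-T)*1000) for v in [tri([ray("side",(438.8,214.5),g),ray("top",(438.8,153.5),tm)])[0]]])
E
```

```text
0.028 [ 66.7097 -52.6448  28.    ] [67.2786 53.785  28.    ] 106.42975067630162
0.032 [ 66.402  -53.8566  32.    ] [66.9839 55.0117 32.    ] 108.86834140433271
0.036 [ 66.0942 -55.0684  36.    ] [66.6891 56.2385 36.    ] 111.30693213236371
0.04 [ 65.7864 -56.2803  40.    ] [66.3944 57.4653 40.    ] 113.74552286039471
mark [array([-53.601 ,   2.4244,  23.4586])]
```

Call:
{"name": "send_rows", "arguments": {
  "delta_pos": [
    [-0.01, 0.015, 0.2],
    [-0.01, 0.015, 0.45],
    [-0.01, 0.015, 0.65],
    [-0.01, 0.015, 0.75],
    [-0.01, 0.015, 0.8],
    [-0.01, 0.015, 0.8]
  ],
  "twist": [0, 0, 0, 0, 0, 0]
}}

```text
t: 8.07
tool_pos: [0.5236, -0.2411, 0.1674]
eef_rot: [-0.001, 0.103, 0.995, 0.0]
wrist_force: [-0.7, 0.1, -4.4]
finger_gap: 0.223
grasp_force: 12.0
```

Call:
{"name": "send_rows", "arguments": {
  "delta_pos": [
    [0, 0, 0.02],
    [0, 0, 0.05],
    [0.025, 0, 0.06],
    [0.05, 0, 0.075],
    [0.08, 0, 0.09],
    [0.1, 0, 0.1],
    [0.115, 0, 0.113],
    [0.115, 0, 0.113]
  ],
  "twist": [0, 0, 0, 0, 0, 0, 0, 0],
  "squeeze": 7
}}

```text
t: 8.73
tool_pos: [0.5125, -0.2389, 0.1571]
eef_rot: [0.0, 0.103, 0.995, -0.0]
wrist_force: [-0.6, 2.4, -1.1]
finger_gap: 0.227
grasp_force: 7.0
```

```bash
python3 - <<'E'
from h import *
np.set_printoptions(precision=4,suppress=True)
o=manip.observe();print(o["t"],o["tool_pos"],o["wrist_force"],o["wrist_torque"],o["grasp_force"])
s=cv2.resize(manip.read_camera("side")[170:300,350:480],(520,520),interpolation=3)
t=cv2.resize(manip.read_camera("top")[130:230,390:460],(280,400),interpolation=3)
cv2.imwrite("pics/c4.png",np.hstack([s,cv2.copyMakeBorder(t,0,120,0,0,cv2.BORDER_CONSTANT)]))
E
```

```text
8.7333 [ 0.5125 -0.2389  0.1571] [-0.5668  2.4344 -1.0812] [0.0467 0.0103 0.0425] 7.04480767250061
```

View pics/c4.png

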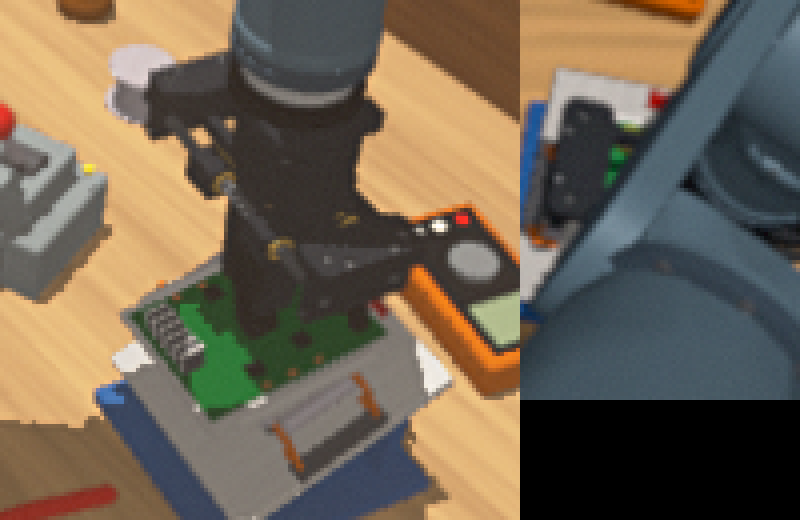

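Call:
{"name": "send_rows", "arguments": {
  "delta_pos": [
    [0.02, 0, 0.012],
    [0.04, 0, 0.027],
    [0.055, 0, 0.042],
    [0.07, 0, 0.057],
    [0.085, 0, 0.073],
    [0.1, 0, 0.09],
    [0.1, 0, 0.09],
    [0.1, 0, 0.09]
  ],
  "twist": [0, 0, 0, 0, 0, 0, 0, 0]
}}

```text
t: 9.5
tool_pos: [0.5027, -0.2369, 0.1477]
eef_rot: [-0.0, 0.103, 0.995, 0.0]
wrist_force: [-1.0, 1.5, -0.8]
finger_gap: 0.237
grasp_force: 7.1
```

```bash
python3 - <<'E'
from h import *
np.set_printoptions(precision=4,suppress=True)
o=manip.observe();print(o["t"],o["tool_pos"],o["wrist_force"],o["wrist_torque"],o["grasp_force"])
s=cv2.resize(manip.read_camera("side")[200:300,360:470],(440,400),interpolation=3)
w=manip.read_camera("wrist");m=manip.camera_model("wrist");json.dump({k:np.array(v).tolist() for k,v in m.items()},open("w5.json","w"))
cv2.imwrite("pics/w5.png",w)
cv2.imwrite("pics/c5.png",np.hstack([s,w[:,140:500]]))
E
```

```text
9.5 [ 0.5027 -0.2369  0.1477] [-0.9943  1.5165 -0.7863] [-0.0214  0.0395 -0.0534] 7.103162719431566
```

View pics/c5.png

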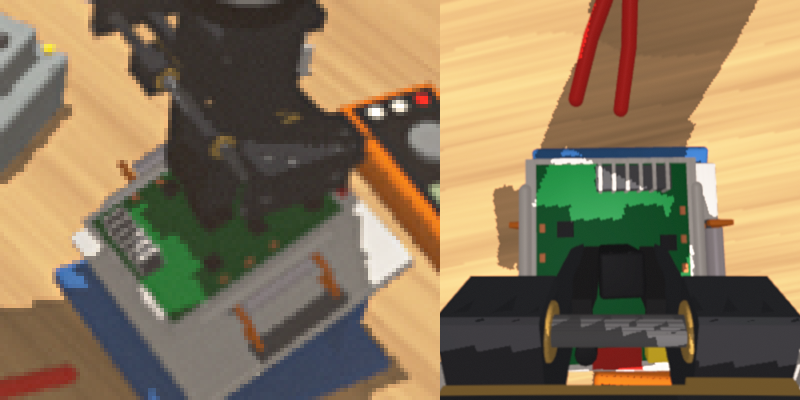

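```bash
python3 - <<'E'
import cv2,numpy as np
w=cv2.imread("pics/w5.png")
def cls(p):
    b,g,r=map(int,p)
    mx,mn=max(b,g,r),min(b,g,r)
    if mx-mn<25: return "W" if mx>200 else "g" if mx>90 else "d" if mx>45 else "k"
    if b==mx: return "B"
    if g==mx: return "G"
    return "O" if r-b>110 and r-g>60 else "w"
for y in list(range(146,176,3))+list(range(180,262,6)):
    print(y,"".join(cls(w[y,x]) for x in range(205,455,2)))
E
```

```text
146 wwwwwwwwwwwwwwwwwwwwwwwwwwwwwwwwwwwwwwwwwwwwwwwwwwwwwwwwwwwwwwwwwwwwwwwwwwwwwwwwwwwwgwwgggwwwwwwwwwwwwwwwwwwwwwwwwwwwwwwwwwww
149 wwwwwwwwwwwwwwwwggBBBBBBBBBBBBBBBBBBBBBBBBBBBBBBBBBBBBBBBBBBBBBBBBBBBBBBBBBBBBBBBBBBBBBBBBBBBBBBBBBBBgwwwwwwwwwwwwwwwwwwwwwww
152 wwwwwwwwwwwwwwBBBBBBBBBBBBBBBBBBBBBBBBBBBBBBBBBBBBBBBBBBBBBBBBBBBBBBBBBBBBBBBBBBBBBBBBBBBBBBBBBBBBBBBBwwwwwwwwwwwwwwwwwwwwwww
155 wwwwwwwwwwwwwwBBBBBBBBBBBBBBBBBBBBBBBBBBBBBBBBBBBBBBBBBBBBBBBBBBBBBBBBBBBBBBBBBBBBBBBBBBBBBBBBBBBBBBBgwwwwwwwwwwwwwwwwwwwwwww
158 wwwwwwwwwwwwwwBBBBBBBBBggggggggggggggggggggggggggggggggggggggggggggggggggggggggggggggggggggggggBBBBBBgwwwwwwwwwwwwwwwwwwwwwww
161 wwwwwwwwwwwggggggggggggWWWWWWWWWWWWWWWWWWWWWggggggggggggggggggggggggggggggggggggggggggggggggggggBBBBBwwwwwwwwwwwwwwwwwwwwwwww
164 wwwwwwwwwwwgggggggggggGGGGGGGGGGGGGGGGGGGGGGGGgggGGGGgggGGGGgggGGddggdGGGgggGGGdgggGGGGGGGGgggggWWWWWWWWWwwwwwwwwwwwwwwwwwwww
167 wwwwwwwwwwwgggggGGGGGGGGGGGGGGGGGGGGGGGGGGGGGGgWWddddgggddddggdddddggdddddggddddgggGGGGGGGGgggggWWWWWWWWWwwwwwwwwwwwwwwwwwwww
170 wwwwwwwwwwwgggggGGGGGGGGGGGGGGGGGGGGGGGGGGGGGGgWWggdddgg
[... 1319 characters left out ...]
GGGGGGGGGGGGGGGGGggggggggwgggwwwggwwwwwwwwwwwwwwww
234 wwwwwwwgggggggggGGGGGGGGGGdkkkkkkkdGGGGGGGGGGGGGGGGGGGGGGGGGGGGGGGGGGGGGGGGGGGGGGGGGGGGGGwGGgggggggggggggggggwwwwwwwwwwwwwwww
240 wwwwwwwgggggggggGGGGGGGGGGGGGGGGGGGGGGGGGGGGGGGGGGGGGGGGGGGGGGGGGGGGGGGGGGGGGGkkkkkkkkGGwwwGgggggggggggggggggwwwwwwwwwwwwwwww
246 wwwwwwwgggggggggGGGGGGGGGGGGGGGGGGGGkkkkGGGGGGGkkkkkkkkkkkkkkkkkGGGGdGGGGdGkkkkkkkkkkkGGGGGGgWgggggggggggggggwwwwwwwwwwwwwwww
252 wwwwwwwgggggggggGGGGGGGGGGGGGGGGdkkkkkkkkkkkkkkkkkkkkkkkkkkkkkkkkkkkkkkkkkkkkkkkkkGGGGGGGGGGgWWggggggggggggggwwwwwwwwwwwwwwww
258 wwwwwwwgggggggggGwwwwGGGGGGGGGGkkkkkkkkkkkkkkkkkkkkkkkkkkkkkkkkkkkkkkkkkkkkkkkkkkkkkGGGGGGGGGWggggggggggggggggwwwwwwwwwwwwwww
```

Call:
{"name": "send_rows", "arguments": {
  "delta_pos": [
    [0, 0, 0],
    [0.006, 0, -0.012],
    [0.012, 0, -0.025],
    [0.0175, 0, -0.036],
    [0.0175, 0, -0.036],
    [0.0175, 0, -0.036],
    [0.0175, 0, -0.036]
  ],
  "twist": [0, 0, 0, 0, 0, 0, 0],
  "squeeze": 25
}}

```text
t: 10.18
tool_pos: [0.5011, -0.2365, 0.1513]
eef_rot: [-0.0, 0.103, 0.995, 0.0]
wrist_force: [0.4, 0.1, -5.3]
finger_gap: 0.23
grasp_force: 24.5
```

```bash
cat > look.py <<'E'
from h import *
import sys
np.set_printoptions(precision=4,suppress=True)
o=manip.observe();print(o["t"],o["tool_pos"],o["wrist_force"],o["wrist_torque"],o["grasp_force"],o["finger_gap"])
w=manip.read_camera("wrist");m=manip.camera_model("wrist");tag=sys.argv[1]
json.dump({k:np.array(v).tolist() for k,v in m.items()},open(tag+".json","w"));cv2.imwrite(f"pics/{tag}.png",w)
hsv=cv2.cvtColor(w,cv2.COLOR_BGR2HSV);print("cx",m["intrinsics"][0][2])
def runs(mask):
    i=np.where(mask)[0];return (i.min(),i.max()) if len(i) else None
for y in range(148,252,8):
    g=(hsv[y,:,0]>45)&(hsv[y,:,0]<85)&(hsv[y,:,1]>110);g[:205]=0;g[440:]=0
    gray=(hsv[y,:,1]<45)&(hsv[y,:,2]>60);gray[:190]=0;gray[450:]=0
    print(y,"green",runs(g),"gray",runs(gray))
E
python3 look.py w6
```

```text
10.1833 [ 0.5011 -0.2365  0.1513] [ 0.4189  0.1002 -5.2853] [ 0.0309  0.0833 -0.0303] 24.491556398570538 0.22982482047169236
cx 318.4782029254509
148 green None gray (np.int64(338), np.int64(403))
156 green None gray (np.int64(233), np.int64(406))
164 green (np.int64(241), np.int64(389)) gray (np.int64(230), np.int64(405))
172 green (np.int64(241), np.int64(389)) gray (np.int64(228), np.int64(413))
180 green (np.int64(241), np.int64(389)) gray (np.int64(228), np.int64(413))
188 green (np.int64(240), np.int64(389)) gray (np.int64(224), np.int64(414))
196 green (np.int64(241), np.int64(390)) gray (np.int64(223), np.int64(414))
204 green (np.int64(240), np.int64(390)) gray (np.int64(223), np.int64(414))
212 green (np.int64(241), np.int64(390)) gray (np.int64(223), np.int64(415))
220 green (np.int64(241), np.int64(390)) gray (np.int64(223), np.int64(407))
228 green (np.int64(241), np.int64(391)) gray (np.int64(223), np.int64(409))
236 green (np.int64(241), np.int64(391)) gray (np.int64(222), np.int64(420))
244 green (np.int64(241), np.int64(391)) gray (np.int64(221), np.int64(420))
```

Call:
{"name": "send_rows", "arguments": {
  "delta_pos": [
    [0, 0, 0],
    [0, 0, 0],
    [0, 0, 0],
    [0, 0, 0]
  ],
  "twist": [0, 0, 0, 0],
  "squeeze": 50
}}

```text
t: 10.57
tool_pos: [0.5012, -0.2365, 0.1515]
eef_rot: [-0.0, 0.103, 0.995, 0.0]
wrist_force: [-0.1, 0.5, -5.2]
finger_gap: 0.226
grasp_force: 49.2
```

```bash
python3 look.py w7 | sed -n '1p;5,9p'; cat > pitch.py <<'E'
from h import *
import sys
tag=sys.argv[1];T=np.array(eval(sys.argv[2]));m=json.load(open(tag+".json"));w=cv2.imread(f"pics/{tag}.png")
for y in range(144,168): print(y,w[y,300],w[y,260],w[y,370])
h=np.array([.979,-.205,0]);z=np.array([0,0,1])
for dz in (70,72):
  for th in (16,19,22,24,26,28):
    c,s=np.cos(np.radians(th)),np.sin(np.radians(th));G=T+.019*z
    def P(a,b): return G+((a*c-b*s)*h+(a*s+b*c)*z)/1000
    e=proj("wrist",[P(-66.7,19-dz),P(-66.7,14-dz)],m);print(dz,th,np.round(e,1).tolist())
E
python3 pitch.py w7 "[.5011,-.2365,.1513]"
```

```text
10.5667 [ 0.5012 -0.2365  0.1515] [-0.1226  0.4529 -5.2145] [ 0.0128  0.0566 -0.0326] 49.22683093696833 0.22622691127478867
164 green (np.int64(241), np.int64(389)) gray (np.int64(230), np.int64(406))
172 green (np.int64(241), np.int64(389)) gray (np.int64(228), np.int64(413))
180 green (np.int64(241), np.int64(389)) gray (np.int64(228), np.int64(413))
188 green (np.int64(240), np.int64(389)) gray (np.int64(224), np.int64(414))
196 green (np.int64(241), np.int64(390)) gray (np.int64(224), np.int64(414))
144 [ 72 105 138] [ 72 104 137] [ 73 107 141]
145 [ 72 104 136] [ 71 104 136] [ 75 109 144]
146 [ 70 102 135] [ 70 101 134] [ 76 107 140]
147 [ 69  96 125] [ 69 101 133] [ 81  95 116]
148 [74 79 95] [ 71  97 126] [90 75 73]
149 [86 65 56] [79 78 91] [97 65 41]
150 [94 61 35] [90 61 48] [102  63  35]
151 [99 63 34] [96 60 32] [103  65  36]
152 [100  64  35] [98 61 32] [103  66  36]
153 [101  64  34] [99 63 34] [103  66  36]
154 [101  64  34] [99 63 33] [103  65  35]
155 [102  66  38] [97 61 33] [107  81  66]
156 [109  85  72] [120 100  92] [123 117 119]
157 [125 120 122] [188 186 191] 
[... 241 characters left out ...]
2]
163 [101 116 104] [125 164 128] [138 143 152]
164 [121 133 128] [ 73 143  52] [138 142 152]
165 [162 169 175] [ 65 142  30] [139 143 153]
166 [182 188 198] [ 67 144  31] [140 145 154]
167 [186 192 203] [ 67 143  32] [140 144 153]
70 16 [[318.9, 151.6], [318.9, 152.6]]
70 19 [[318.9, 156.7], [318.9, 158.0]]
70 22 [[318.9, 161.8], [318.9, 163.4]]
70 24 [[318.9, 165.3], [318.9, 167.0]]
70 26 [[318.9, 168.8], [318.9, 170.6]]
70 28 [[318.9, 172.3], [318.9, 174.3]]
72 16 [[318.9, 152.0], [318.9, 153.0]]
72 19 [[318.9, 157.2], [318.9, 158.4]]
72 22 [[318.9, 162.5], [318.9, 163.9]]
72 24 [[318.9, 166.0], [318.9, 167.6]]
72 26 [[318.9, 169.5], [318.9, 171.3]]
72 28 [[318.9, 173.1], [318.9, 175.1]]
```

Call:
{"name": "send_rows", "arguments": {
  "delta_pos": [
    [0, 0.015, 0],
    [-0.005, 0.015, 0.01],
    [-0.01, 0.015, 0.02],
    [-0.015, 0.015, 0.03],
    [-0.02, 0.015, 0.04],
    [-0.025, 0.015, 0.05],
    [-0.03, 0.015, 0.06],
    [-0.035, 0.015, 0.072],
    [-0.035, 0.015, 0.072],
    [-0.035, 0.015, 0.072]
  ],
  "twist": [0, 0, 0, 0, 0, 0, 0, 0, 0, 0],
  "squeeze": 14
}}

```text
t: 11.45
tool_pos: [0.5052, -0.2357, 0.144]
eef_rot: [0.0, 0.103, 0.995, 0.0]
wrist_force: [-0.6, 0.9, -3.4]
finger_gap: 0.225
grasp_force: 14.0
```

```bash
python3 look.py w8 | sed -n '1p;4,9p';  python3 pitch.py w8 "manip.observe()['tool_pos']" | awk '$1>150'
```

```text
11.45 [ 0.5052 -0.2357  0.144 ] [-0.5815  0.9183 -3.4489] [-0.003  -0.0137  0.0593] 13.989594730956014 0.22521987279601569
156 green None gray (np.int64(234), np.int64(401))
164 green (np.int64(244), np.int64(392)) gray (np.int64(224), np.int64(414))
172 green (np.int64(244), np.int64(392)) gray (np.int64(223), np.int64(414))
180 green (np.int64(243), np.int64(392)) gray (np.int64(223), np.int64(414))
188 green (np.int64(244), np.int64(392)) gray (np.int64(223), np.int64(415))
196 green (np.int64(243), np.int64(393)) gray (np.int64(222), np.int64(415))
151 [102  65  35] [103  65  34] [104  66  36]
152 [102  65  34] [121  77  41] [104  67  37]
153 [102  65  33] [126  79  40] [103  66  35]
154 [103  67  38] [118  79  51] [106  72  47]
155 [111  87  74] [151 138 135] [117  98  89]
156 [127 122 123] [224 228 235] [131 128 131]
157 [137 141 148] [243 248 252] [139 142 150]
158 [140 144 153] [245 249 252] [139 144 153]
159 [140 144 153] [241 246 251] [140 145 154]
160 [134 139 146] [217 226 234] [135 140 147]
161 [106 117 112] [144 170 155] [108 118 116]
162 [63 88 57] [ 84 143  71] [85 99 90]
163 [43 74 29] [ 66 140  33] [83 90 87]
164 [45 71 34] [ 66 142  31] [81 82 86]
165 [47 71 38] [ 67 143  32] [78 78 82]
166 [49 75 38] [ 66 144  32] [78 78 82]
167 [57 96 42] [ 66 144  32] [77 77 80]
```

```bash
cat > edge.py <<'E'
from h import *
def edge(tag,T,px,row,h):
    m=json.load(open(tag+".json"));c,v=ray("wrist",(318.9,row),m);d=m["intrinsics"][0][0]/(px/110)
    f=np.array(m["R"])[2];X=c+v*d/(v@f)
    r=(X-(np.array(T)+[0,0,.019]))*1000;return r@h,r[2]
h=np.array([.979,-.205,0])
from scipy.optimize import fsolve
def solve(a,b):
    # rear plate-top edge carrier coords rel post axis: (-65-dx, 19-dz) rotated th ; dx fixed 1.7
    def f(q):
        th,dz=q;c,s=np.cos(th),np.sin(th);x,z=-66.7,19-dz
        return [x*c-z*s-a,x*s+z*c-b]
    q=fsolve(f,[.3,70]);return np.degrees(q[0]),q[1],np.hypot(66.7,19-q[1])
if __name__=="__main__":
    for tag,T,px,row in [("wrist3",[.5222,-.2424,.2478],196,126.5),("w5",[.5027,-.2369,.1477],150/.878,157.5),("w7",[.5012,-.2365,.1515],148.5/.878,157),("w8",[.5052,-.2357,.1440],149/.878,156)]:
        a,b=edge(tag,T,px,row,h);th=np.degrees(np.arctan2(b,a))
        print(tag,np.round([a,b],1),"len",np.hypot(a,b))
        for dz in (66,68,70,72,74):
            x,z=-66.7,19-dz; print("   dz",dz,"th",np.round(th-np.degrees(np.arctan2(z,x)),1),"len",np.round(np.hypot(x,z),1))
E
python3 edge.py
```

```text
wrist3 [  13424.2 -179913.1] len 180413.21824925538
   dz 66 th 59.1 len 81.6
   dz 68 th 58.0 len 82.8
   dz 70 th 56.9 len 84.0
   dz 72 th 55.8 len 85.2
   dz 74 th 54.8 len 86.5
w5 [  34507.8 -200300.6] len 203251.3666455156
   dz 66 th 64.6 len 81.6
   dz 68 th 63.5 len 82.8
   dz 70 th 62.4 len 84.0
   dz 72 th 61.3 len 85.2
   dz 74 th 60.3 len 86.5
w7 [  34647.4 -202407.9] len 205351.92484631328
   dz 66 th 64.5 len 81.6
   dz 68 th 63.4 len 82.8
   dz 70 th 62.3 len 84.0
   dz 72 th 61.2 len 85.2
   dz 74 th 60.2 len 86.5
w8 [  33995.8 -201913.5] len 204755.4383409964
   dz 66 th 64.4 len 81.6
   dz 68 th 63.3 len 82.8
   dz 70 th 62.2 len 84.0
   dz 72 th 61.1 len 85.2
   dz 74 th 60.0 len 86.5
```

```bash
sed -i 's#d=m\["intrinsics"\]\[0\]\[0\]/(px/110)#d=m["intrinsics"][0][0]*.110/px#' edge.py; python3 edge.py; python3 - <<'E'
import cv2,numpy as np
w=cv2.imread("pics/w8.png")
for y in (157,159): print(y,[(x,w[y,x].tolist()) for x in list(range(222,250,3))+list(range(384,412,3))])
E
```

```text
wrist3 [-66.7 -52.5] len 84.82530112572074
   dz 66 th 3.0 len 81.6
   dz 68 th 1.9 len 82.8
   dz 70 th 0.8 len 84.0
   dz 72 th -0.3 len 85.2
   dz 74 th -1.3 len 86.5
w5 [-45.6 -72.8] len 85.91959941733579
   dz 66 th 22.8 len 81.6
   dz 68 th 21.6 len 82.8
   dz 70 th 20.5 len 84.0
   dz 72 th 19.5 len 85.2
   dz 74 th 18.4 len 86.5
w7 [-45.5 -75.1] len 87.80925056695037
   dz 66 th 23.6 len 81.6
   dz 68 th 22.5 len 82.8
   dz 70 th 21.4 len 84.0
   dz 72 th 20.3 len 85.2
   dz 74 th 19.2 len 86.5
w8 [-46.3 -74.5] len 87.74407793093002
   dz 66 th 23.0 len 81.6
   dz 68 th 21.9 len 82.8
   dz 70 th 20.8 len 84.0
   dz 72 th 19.7 len 85.2
   dz 74 th 18.6 len 86.5
157 [(222, [133, 197, 242]), (225, [132, 197, 242]), (228, [129, 186, 236]), (231, [173, 112, 65]), (234, [133, 138, 145]), (237, [135, 139, 147]), (240, [135, 139, 147]), (243, [133, 137, 145]), (246, [136, 140, 148]), (249, [138, 142, 151]), (384, [137, 139, 146]), (387, [142, 145, 152]), (390, [139, 141, 148]), (393, [139, 141, 149]), (396, [140, 142, 150]), (399, [137, 140, 147]), (402, [143, 143, 146]), (405, [205, 127, 66]), (408, [145, 216, 252]), (411, [144, 215, 250])]
159 [(222, [129, 190, 238]), (225, [127, 189, 236]), (228, [126, 183, 235]), (231, [147, 96, 58]), (234, [135, 140, 148]), (237, [135, 140, 148]), (240, [136, 141, 149]), (243, [135, 140, 149]), (246, [137, 142, 151]), (249, [138, 142, 152]), (384, [136, 141, 149]), (387, [142, 147, 156]), (390, [138, 142, 151]), (393, [136, 142, 150]), (396, [138, 144, 152]), (399, [135, 140, 148]), (402, [137, 142, 149]), (405, [197, 125, 72]), (408, [140, 210, 250]), (411, [140, 210, 248])]
```

Call:
{"name": "send_rows", "arguments": {
  "delta_pos": [
    [-0.004, 0, 0.009],
    [-0.009, 0, 0.018],
    [-0.013, 0, 0.027],
    [-0.0175, 0, 0.036],
    [-0.0175, 0, 0.036],
    [-0.0175, 0, 0.036]
  ],
  "twist": [0, 0, 0, 0, 0, 0]
}}

```text
t: 12.0
tool_pos: [0.5069, -0.2361, 0.1404]
eef_rot: [0.0, 0.103, 0.995, 0.0]
wrist_force: [2.2, 0.1, -5.7]
finger_gap: 0.223
grasp_force: 14.0
```

```bash
python3 look.py w9 | sed -n '1p;4,7p';  python3 pitch.py w9 "manip.observe()['tool_pos']" | awk '$1>148&&$1<166'; python3 - <<'E'
from h import *
s=cv2.resize(manip.read_camera("side")[195:305,355:475],(654,600),interpolation=3);cv2.imwrite("pics/s9.png",s)
E
```

```text
12.0 [ 0.5069 -0.2361  0.1404] [ 2.208   0.1496 -5.7332] [ 0.0053 -0.3336  0.0749] 13.989669276634231 0.22283739497964447
156 green None gray (np.int64(228), np.int64(401))
164 green (np.int64(244), np.int64(392)) gray (np.int64(221), np.int64(415))
172 green (np.int64(244), np.int64(392)) gray (np.int64(221), np.int64(416))
180 green (np.int64(243), np.int64(392)) gray (np.int64(221), np.int64(416))
149 [102  66  36] [116  74  39] [104  67  37]
150 [102  65  35] [158 100  53] [103  66  36]
151 [103  66  35] [177 111  58] [104  67  37]
152 [102  65  35] [159 101  53] [104  67  36]
153 [102  65  34] [137  85  43] [104  66  36]
154 [103  67  38] [128  79  43] [106  72  48]
155 [111  87  74] [145 126 123] [117  98  88]
156 [127 122 124] [219 225 233] [131 128 131]
157 [137 142 149] [243 248 253] [139 143 151]
158 [139 144 152] [244 248 252] [140 145 154]
159 [141 144 153] [245 248 252] [141 145 154]
160 [134 140 147] [243 247 252] [136 141 148]
161 [106 118 112] [211 230 228] [107 118 116]
162 [63 89 59] [132 179 133] [85 99 89]
163 [43 74 29] [ 76 146  53] [83 89 87]
164 [45 71 33] [ 65 141  30] [81 82 86]
165 [48 70 37] [ 65 142  29] [77 77 82]
```

View pics/s9.png

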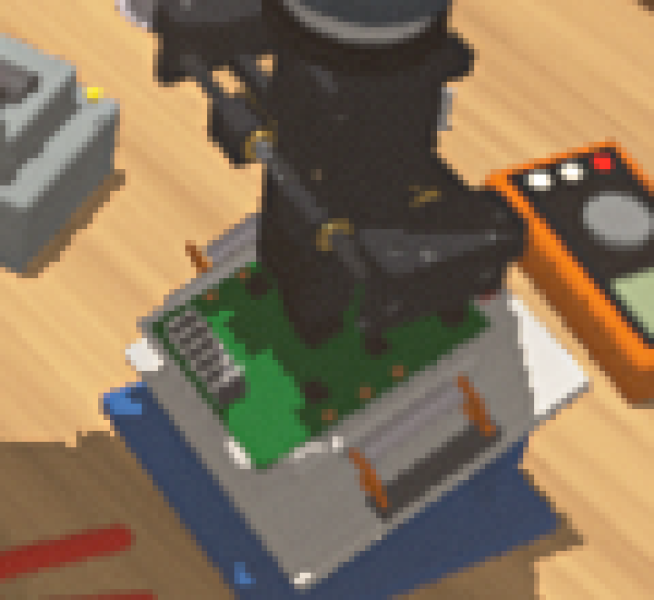

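Call:
{"name": "send_rows", "arguments": {
  "delta_pos": [
    [-0.003, 0, 0.008],
    [-0.005, 0, 0.015],
    [-0.008, -0.005, 0.022],
    [-0.01, -0.005, 0.03],
    [-0.012, -0.005, 0.037],
    [-0.015, -0.005, 0.044],
    [-0.015, -0.005, 0.044],
    [-0.015, -0.005, 0.044]
  ],
  "twist": [0, 0, 0, 0, 0, 0, 0, 0],
  "squeeze": 10
}}

```text
t: 12.77
tool_pos: [0.508, -0.237, 0.1379]
eef_rot: [-0.0, 0.103, 0.995, -0.0]
wrist_force: [-4.2, 3.8, 8.4]
finger_gap: 0.228
grasp_force: 10.1
```

```bash
python3 look.py w10 | sed -n '1p;4,7p';  python3 pitch.py w10 "manip.observe()['tool_pos']" | awk '($1>152&&$1<172)||$2==26||$2==22'
```

```text
12.7667 [ 0.508  -0.237   0.1379] [-4.2198  3.8168  8.4438] [0.6717 0.7478 0.1681] 10.062022457495914 0.22839338897671377
156 green None gray (np.int64(359), np.int64(386))
164 green (np.int64(251), np.int64(392)) gray (np.int64(221), np.int64(417))
172 green (np.int64(244), np.int64(392)) gray (np.int64(221), np.int64(418))
180 green (np.int64(244), np.int64(392)) gray (np.int64(221), np.int64(418))
153 [102  65  33] [128  81  43] [104  67  35]
154 [104  66  36] [160 101  53] [105  67  36]
155 [103  65  34] [175 111  56] [107  76  56]
156 [106  74  54] [147  95  56] [121 109 104]
157 [120 107 103] [151 135 131] [134 134 139]
158 [133 133 137] [220 225 233] [139 143 151]
159 [138 142 150] [242 247 252] [140 145 154]
160 [139 144 153] [243 247 251] [138 144 150]
161 [137 143 150] [244 247 252] [125 133 136]
162 [121 130 130] [241 245 251] [107 117 114]
163 [ 86 104  88] [196 221 214] [ 97 105 105]
164 [50 78 43] [112 163 109] [ 95  99 103]
165 [46 70 35] [ 63 139  35] [92 93 98]
166 [50 67 41] [ 61 139  25] [89 89 94]
167 [51 68 42] [ 63 140  28] [87 88 92]
70 22 [[319.0, 162.1], [319.0, 163.6]]
70 26 [[319.0, 169.1], [319.0, 170.9]]
72 22 [[319.0, 162.8], [319.0, 164.2]]
72 26 [[319.0, 169.8], [319.0, 171.6]]
```

Call:
{"name": "send_rows", "arguments": {
  "delta_pos": [
    [0, 0, 0],
    [-0.004, 0, 0.009],
    [-0.009, 0, 0.018],
    [-0.013, 0, 0.027],
    [-0.0175, 0, 0.036],
    [-0.0175, 0, 0.036],
    [-0.0175, 0, 0.036]
  ],
  "twist": [0, 0, 0, 0, 0, 0, 0],
  "squeeze": 18
}}

```text
t: 13.4
tool_pos: [0.51, -0.2381, 0.1361]
eef_rot: [0.0, 0.103, 0.995, -0.001]
wrist_force: [-10.5, 5.2, 19.6]
finger_gap: 0.228
grasp_force: 18.0
```

```bash
python3 look.py w11 | sed -n '1p;4,7p';  python3 pitch.py w11 "manip.observe()['tool_pos']" | awk '($1>152&&$1<172)||$2==26||$2==22'
```

```text
13.4 [ 0.51   -0.2381  0.1361] [-10.4893   5.1501  19.6234] [1.0207 1.4185 0.1237] 18.042708892639894 0.22801692965180123
156 green None gray (np.int64(387), np.int64(411))
164 green (np.int64(376), np.int64(392)) gray (np.int64(221), np.int64(419))
172 green (np.int64(245), np.int64(392)) gray (np.int64(221), np.int64(420))
180 green (np.int64(245), np.int64(393)) gray (np.int64(221), np.int64(420))
153 [104  66  35] [185 116  61] [105  68  37]
154 [104  66  36] [184 116  61] [105  67  36]
155 [103  65  34] [158  99  52] [106  68  40]
156 [102  66  39] [122  76  40] [115  90  76]
157 [106  84  73] [104  75  59] [129 123 125]
158 [122 119 122] [141 140 145] [138 142 150]
159 [135 139 147] [216 225 233] [140 145 154]
160 [138 143 151] [240 246 251] [138 144 153]
161 [138 143 152] [242 247 251] [135 140 148]
162 [134 140 147] [243 248 252] [120 126 132]
163 [113 125 120] [240 245 251] [104 109 113]
164 [75 97 74] [193 213 212] [ 97 100 105]
165 [49 73 40] [108 152 108] [ 95  97 102]
166 [48 66 40] [ 62 136  33] [ 95  98 103]
167 [50 69 43] [ 59 137  23] [ 94  96 101]
70 22 [[319.1, 162.1], [319.1, 163.6]]
70 26 [[319.1, 169.0], [319.1, 170.9]]
72 22 [[319.1, 162.7], [319.1, 164.2]]
72 26 [[319.1, 169.8], [319.1, 171.6]]
```

```bash
python3 - <<'E'
from stand import *
np.set_printoptions(precision=1,suppress=True)
w=cv2.imread("pics/w11.png");m=json.load(open("w11.json"));hsv=cv2.cvtColor(w,cv2.COLOR_BGR2HSV)
o=((hsv[...,0]<12)&(hsv[...,1]>170)&(hsv[...,2]>70)).astype(np.uint8);o[:150]=0;o[265:]=0;o[:,:180]=0;o[:,460:]=0
n,l,s,c=cv2.connectedComponentsWithStats(o)
for i in range(1,n):
    if s[i,4]>8: print("orange",s[i],c[i])
for y in (149,151,153): 
    b=(hsv[y,:,0]>95)&(hsv[y,:,0]<125)&(hsv[y,:,1]>120);i=np.where(b)[0];i=i[(i>180)&(i<460)];print(y,"blue",i.min(),i.max())
t,R=pose([.5441,-.2455,.075,-.2092])
X=t+(np.array([[-24,62,40],[-24,-62,40],[-80,78,0],[-80,-78,0]])/1000)@R.T
print(proj("wrist",X,m))
def cls(p):
    b,g,r=map(int,p);mx,mn=max(b,g,r),min(b,g,r)
    if mx-mn<25: return chr(ord('a')+mx//12)
    if b==mx: return "B"
    if g==mx: return "G"
    return "O" if r-b>70 and r-g>50 else "."
for y in range(158,262,6): print(y,"".join(cls(w[y,x]) for x in range(195,260)),"|","".join(cls(w[y,x]) for x in range(380,445)))
E
```

```text
orange [212 225  11   1  11] [217. 225.]
149 blue 229 410
151 blue 229 410
153 blue 230 410
[[417.6 228.7]
 [220.  228. ]
 [419.3 159.2]
 [218.9 158.7]]
158 ....................O.OO.O........jBBBBBBBBBBjjjjjjjjjjjjkkkkkkkl | mmmmmmmmmmmmmmmmmmmmmmmptuuuuuuuuuuuuuu..........................
164 ..OOOOO...................tuupmmmmmmmmmmmmmmmmmmlkkkkkllostsssrrr | GGGGGGGGGGGGGhlmmmmmmmmotuuuuuuuuuuuuuuu.........................
170 ..........................trommmmmmmmmmmmmmmmmmmlhGGGGGGGGGGGGGGG | GGGGGGGGGGGGGGkmnmmmmmmnsuuuuuuuuuuuuuuu.........................
176 ..........................mmmmmmmmmmmmmmmmmmmmmmmGGGGGGGGGGGGGGGG | GGGGGGGGGGGGGGjmnmmmmmmnruuuuuuuuuuuuuuuu........................
182 ..........................mmmmmmmmmmmmmmmmmmmmmmlGGGGGGGGGGGGGGGG | GGGGGGGGGGGGGGilnnmmmmllllmnqtuuuuuuuuuuu........................
188 ..OOOO.........O..........mmmmmmmlllmmmmlllnsuuuuGGGGGGGGGGGGGGGG | GGGGGGGGGGGGGGhlnnmllllmmmmmllmruuuuuuuuu........................
194 .........................lmmmmmmlllmmmmmmpttuuuurGGGGGGGGGGGGGGGG | GGGGGGGGGGGGGGGkmnnmlllmmmmmllnsuuuuuuuuuu.....
[... 836 characters left out ...]
..........
236 ..............kkklllllmmllkkkkjjjjlmmmmmllllmmmljGGGGGGGGGGGGGGGG | dcdGGGGG.OOOO.GGimnnnmlllmmnmmllljjjjkkkklllmmmlllkk.............
242 ..............kkkllllmmlllkkkkjjjklmmmmmllllmmmljGGGGGGGGGGGGGGGG | ccdGGGGG.OOOO.GGGkmnnmlllmmmmmmllkjjjkkkkkllmmmlllkkk............
248 .O............kklllllmmllkkkkkjjjklmmmnmllllmmmljGGGGGGGGGGGGGGGG | ccdeGGGGGGGGGGGGGjmnnnlllmmnmmmllkjjjkkkkkllmmmmlllkk............
254 O............kkklllllmmllkkkkkjjjklmmmnmllllmmmljGG.OOOOOGGGGGGGG | GGGGGGGGGGGGGGGGGjmnnnllllmnnmmllljjjjkkkklllmmmlllkkl...........
260 O............kkkllllmmmllkkkkjjjjllmmmmmllllmmmljGGG.....GGGGGGGG | GGGGGGGGGGGGGGGGGGnnnnmlllmmnmmmllkjjjkkkkkllmmmllllkk...........
```

Call:
{"name": "send_rows", "arguments": {
  "delta_pos": [
    [0, 0, 0],
    [0, 0, 0],
    [-0.002, 0, 0.004],
    [-0.004, 0, 0.008],
    [-0.006, 0, 0.012],
    [-0.008, 0, 0.016],
    [-0.01, 0, 0.02],
    [-0.012, 0, 0.024],
    [-0.014, 0, 0.028],
    [-0.015, 0, 0.032],
    [-0.016, 0, 0.035],
    [-0.016, 0, 0.035]
  ],
  "twist": [0, 0, 0, 0, 0, 0, 0, 0, 0, 0, 0, 0],
  "squeeze": 35
}}

```text
t: 14.45
tool_pos: [0.5116, -0.2386, 0.1349]
eef_rot: [0.0, 0.103, 0.995, -0.001]
wrist_force: [-17.9, 7.9, 35.0]
finger_gap: 0.23
grasp_force: 35.1
```

```bash
cat > rows.py <<'E'
import cv2,sys
w=cv2.imread(f"pics/{sys.argv[1]}.png")
def cls(p):
    b,g,r=map(int,p);mx,mn=max(b,g,r),min(b,g,r)
    if mx-mn<25: return chr(ord('a')+mx//12)
    if b==mx: return "B"
    if g==mx: return "G"
    return "O" if r-b>70 and r-g>50 else "."
for y in [158,161,164,167,170,173,176]+list(range(200,262,12)): print(y,"".join(cls(w[y,x]) for x in range(195,260)),"|","".join(cls(w[y,x]) for x in range(380,445)))
E
python3 look.py w12 | sed -n '1p'; python3 rows.py w12
```

```text
14.45 [ 0.5116 -0.2386  0.1349] [-17.8977   7.9296  35.0452] [1.6772 2.4554 0.3444] 35.1452805500594 0.23009793743372528
158 .............O.O.OOOOOOO..tuuurnmmmmmmmmmmmmmmmlmmmmmmmmmmmmnpqsu | mmmmmmmmmmmmmmmmmmmmmopsuuuuuuuuuuuuuuuuu........................
161 ..OOOO..O.......O.........uuvvuommmmmmmmmmmmmmmmmmmmmmmmosttttttt | mmmmmmmmmmmmmmmmmmmmmmmquuuuuuuuuuuuuuuuu........................
164 ..........................uuuqnmmmmmmmmmmmmmmmmmmmmmmmptuuuuuuuuu | GGGGGGGGGGGGGilmmmmmmmmpuuuuuuuuuuuuuuuuu........................
167 ..........................tpnmmmmmmmmmmmmmmmmmmmljhGGGGGGGGGGGGGG | GGGGGGGGGGGGGhlmmmmmmmmpuuuuuuuuuuuuuuuuuu.......................
170 ..........................mmmmmmmmmmmmmmmmmmmmmmliGGGGGGGGGGGGGGG | GGGGGGGGGGGGGhlmmmmmmmmotuuuuuuuuuuuuuuuuu.......................
173 ..........................nmmmmmmmmmmmmmmmmmmmmmlGGGGGGGGGGGGGGGG | GGGGGGGGGGGGGGkmmmmmmmmnsuuuuuuuuuuuuuuuuu.......................
176 ..........................mmmmmmmmmmmmmmmmmmmmmmliGGGGGGGGGGGGGGG | GGGGGGGGGGGGGGkmmmmmmmmnsuuuuuuuuuuuuuuuuu.......................
200 ........................mmmmmmmmmlllmmmnquuttuuuuGGGGGGGGGGGGGGGG | GGGGGGGGGGGGGGGjmnnmlllmmmmmlnsspmnruuuuuuu......................
212 ........................lmmmmmmmmosutommmllllmmmlhGGGGGGGGGGGGGGG | GGGGGGG.OOOO.GGhlnnnmlllmmmmmmmmlllmmmmn.....OOOOOOOOOOOOOOOO....
224 ...............................iikllmmmmmllllmmmlhGG.....GGGGGGGG | GGGGGGGGGGGGGGGGjmnnmlllmmmmmmlljjjjkkkklllmmmllkll..............
236 .................kkkklllmmlllkkkkjjjkmmmmllllmmljGGGGGGGGGGGGGGGG | eeeGGGGG......GGGkmnnmlllmmmmmmlkjjjkkkkkllmmmlllkkk.O...........
248 .O..............kkkkkllmmmllkkkkkjjjlmmmlllllmmljGGGGGGGGGGGGGGGG | dcddGGGGGGGGGGGGGimnnnllllmmmmmllkjjjkkkklllmmmllkkkk............
260 O...............kkkklllmmllkkkkkjjjkmmmmllllmmmljGG.OOOO.GGGGGGGG | GGGGGGGGGGGGGGGGGGkmnnmlllmmmmmmlkjjjjkkkkllmmmmllkkkl...........
```

Call:
{"name": "send_rows", "arguments": {
  "delta_pos": [
    [0.006, 0.004, -0.012],
    [0.012, 0.008, -0.025],
    [0.016, 0.01, -0.032],
    [0.016, 0.01, -0.032]
  ],
  "twist": [0, 0, 0, 0]
}}

```text
t: 14.83
tool_pos: [0.5115, -0.238, 0.1352]
eef_rot: [0.002, 0.103, 0.995, -0.002]
wrist_force: [-2.4, 0.3, 10.0]
finger_gap: 0.226
grasp_force: 34.9
```

Call:
{"name": "send_rows", "arguments": {
  "delta_pos": [
    [0, 0, 0],
    [0.009, 0, 0.004],
    [0.018, 0, 0.008],
    [0.027, 0, 0.012],
    [0.036, 0, 0.016],
    [0.045, 0, 0.02],
    [0.045, 0, 0.02],
    [0.045, 0, 0.02]
  ],
  "twist": [0, 0, 0, 0, 0, 0, 0, 0],
  "squeeze": 12
}}

```text
t: 15.5
tool_pos: [0.5101, -0.2378, 0.1349]
eef_rot: [0.006, 0.103, 0.995, -0.002]
wrist_force: [6.5, 0.5, 12.0]
finger_gap: 0.227
grasp_force: 12.0
```

```bash
python3 look.py w13 | sed -n '1p'; python3 rows.py w13
```

```text
15.5 [ 0.5101 -0.2378  0.1349] [ 6.5354  0.472  11.9731] [ 0.2008 -1.2049  0.0675] 12.028850186616182 0.22663032738558636
158 ...................OOOOO.........lkkkkkkkkkkkkkkkllkkkkkllllnsttt | mmmmmmmmlmmmmmmmmmlotuuuuuuuuuuuuuuuuuuuu........................
161 .OO.OO...O......O........tuvusnmmmmmmmmmmmmmmmmmmmmmmmmmmnnnnnnos | mmmmmmmmmmmmmmmmmmmmmmotuuuuuuuuuuuuuuuuu........................
164 O...O....................tuupmmmmmmmmmmmmmmmmmmmmmmmmquuuuuuuuuuu | lmmlllmmmmllmmmmmmmmmmnsuuuuuuuuuuuuuuuuu........................
167 ..........................nmmmmmmmmmmmmmmmmmmmmmmmnruutttttsrrrqn | GGGGGGGGGGGGGjlmmmmmmmnsuuuuuuuuuuuuuuuuu........................
170 ..........................mmmmmmmmmmmmmmmmmmmmmmmkhGGGGGGGGGGGGGG | GGGGGGGGGGGGGjlmmmmmmmnquuuuuuuuuuuuuuuuu........................
173 ..........................mmmmmmmmmmmmmmmmmmmmmmmkGGGGGGGGGGGGGGG | GGGGGGGGGGGGGilmmmmmmmmpuuuuuuuuuuuuuuuuu........................
176 .........................mmmmmmmmmmmmmmmmmmmmmmorpGGGGGGGGGGGGGGG | GGGGGGGGGGGGGhlmmmmmmmmpuuuuuuuuuuuuuuuuuu.......................
200 ........................lmmmmmmmmlllmmosutsttuuuuGGGGGGGGGGGGGGGG | GGGGGGGGGGGGGGhlnnmllllmmmmmpttqmmpuvvuuuuu......................
212 ........................lmmmmmmmmnqqnmmmmllllmmmliGGGGGGGGGGGGGGG | GGGGGGGOOOOO.GGjmnnmlllmmmmmmllllmmmmnstspn......................
224 .....OOOOOOOOOOOOOOOOOOOOOOOOO..iklmmmmmmllllmmmlhGGGGGGGGGGGGGGG | GGGGGGGGGGGGGGGGkmnnmlllmmmmmlllkhggh..............O.............
236 ...............kkkllllmmlllkkkkjjjklmmmmlllllmmljGGGGGGGGGGGGGGGG | GGGGGGGGGGGGGGGGimnnnllllmmmmmllkjjjkkkkkllmmmmllkkk.............
248 .O............kkkkllllmmlllkkkkjjjkmmmmmllllmmmljGGGGGGGGGGGGGGGG | dcceGGGGGGGGGGGGGGmnnmlllmmnmmmlljjjjkkkkllmmmmllkkkl............
260 ..............kkkklllmmmllkkkkkjjjlmmmmmllllmmmliGG.OOOO.GGGGGGGG | GGGGGGGGGGGGGGGGGGmnnnmlllmmmmmmlkjjjkkkkkllmmmmllkkk............
```

Call:
{"name": "send_rows", "arguments": {
  "delta_pos": [
    [0.01, 0, 0.004],
    [0.02, 0, 0.008],
    [0.03, 0, 0.012],
    [0.03, 0, 0.012],
    [0.03, 0, 0.012]
  ],
  "twist": [0, 0, 0, 0, 0],
  "squeeze": 9
}}

```text
t: 15.97
tool_pos: [0.5067, -0.2372, 0.1333]
eef_rot: [0.005, 0.103, 0.995, -0.002]
wrist_force: [6.0, -0.2, 9.9]
finger_gap: 0.226
grasp_force: 9.0
```

```bash
python3 look.py w14 | sed -n '1p'; python3 rows.py w14; python3 -c "
from h import *
print(manip.observe()['joint_pos'])"
```

```text
15.9667 [ 0.5067 -0.2372  0.1333] [ 6.0077 -0.2136  9.8607] [ 0.1555 -1.0086  0.116 ] 9.014457548037171 0.225829823160078
158 .................................BBBBBBBBBBBBBBBBBBBBBBBBBBBBBBBB | BBBBBBBBBBBBBBBBBBBBBBBBBBBBBBBBo................................
161 ........................OOOOOOOO..BBBBBBBBBBBBBBBBBBBBBBBBBBBBBBB | kkjkkkkkjjkkkkkkkkkmrsssssssssttttttttt..........................
164 ..........O.....OOOO.O....trqpmmmmmmmmmmmmmmmmmmmmmmmmmmmpuutsrsu | mmmmmmmmmmmmmmmmmnsuuuuuuuuuuuuuuuuuuuuuu........................
167 ...O......................rqnmmmmmmmmmmmmmmmmmmmmmmmmnnnnnnnmmnno | mmmmmmmmmmmmmmmmmmmnnnquuuuuuuuuuuuuuuuuu........................
170 ..........................mmmmmmmmmmmmmmmmmmmmmmmmpuuuuuuuuuuuuuu | llllllmmmllllmmmmmmmmmpuuuuuuuuuuuuuuuuuu........................
173 ..........................mmmmmmmmmmmmmmmmmmmmmmmllnssssssrrrqnmm | GGGGGGGGGGGGGkmmmmmmmmotuuuuuuuuuuuuuuuuu........................
176 .........................mmmmmmmmmmmmmmmmmmmmmmmnpGGGGGGGGGGGGGGG | GGGGGGGGGGGGGjmmmmmmmmnsuuuuuuuuuuuuuuuuuu.......................
200 ........
[... 214 characters left out ...]
mnmmlllmmmmmllllmmmmpuvuuuu......................
224 ...OOOOOOOOOOOOOOOOOOOOOOOO....fhklmmmmmmllllmmmlhGGGGGGGGGGGGGGG | GGGGGGGGGGGGGGGhlnnmllllmmmmmmlljgf.OOOOOOOOOOOOOOOOOOOOOOOOOOOOO
236 .............kkkllllmmmllkkkkkjjjklmmmmmlllllmmljGG.OOOOO.GGGGGGG | GGGGGGGGGGGGGGGGjmnnmllllmmmmmllljjjjkkkkkllmmmllllkk............
248 O............kkkllllmmmllkkkkjjjjlmmmmmmllllmmmliGGGGGGGGGGGGGGGG | ccceGGGG.OOOO.GGGjmnnmlllmmmmmmllljjjkkkkkkllmmmlllkkl...........
260 .O..........kkkllllmmmllkkkkkjjjklmmmmmmllllmmmlhGG......GGGGGGGG | GGGGGGGGGGGGGGGGGhlnnnmlllmmmmmlllkjjjkkkkkllmmmmlllkkm..........
[-6.50591147e-01  2.57167893e-01  1.74412839e+00  1.22967254e-03
  1.12918097e+00 -2.01481191e+00]
```

Call:
{"name": "send_rows", "arguments": {
  "delta_pos": [
    [0, 0, 0.007],
    [0, 0, 0.014],
    [0, 0, 0.021],
    [0, 0, 0.028],
    [0, 0, 0.035],
    [0, 0, 0.042],
    [0, 0, 0.05],
    [0, 0, 0.05]
  ],
  "twist": [0, 0, 0, 0, 0, 0, 0, 0],
  "squeeze": 14
}}

```text
t: 16.68
tool_pos: [0.5067, -0.2372, 0.1294]
eef_rot: [0.005, 0.103, 0.995, -0.003]
wrist_force: [2.0, 3.5, 19.3]
finger_gap: 0.226
grasp_force: 14.0
```

```bash
python3 look.py w15 | sed -n '1p'; python3 rows.py w15 | cut -c1-200; python3 - <<'E'
from h import *
cv2.imwrite("pics/side15.png",manip.read_camera("side"))
E
```

```text
16.6833 [ 0.5067 -0.2372  0.1294] [ 1.996   3.5146 19.253 ] [ 0.5577 -0.4127  0.1651] 14.040211287501734 0.22558282574150357
158 ................................BBBBBBBBBBBBBBBBBBBBBBBBBBBBBBBBB | BBBBBBBBBBBBBBBBBBBBBBBBBBBBBBBBBB...............................
161 .......................OO.....O.kBBBBBBBBBBBBBBBBBBBBBBBBBBBBBBBB | BBBBBBjjjjjjjjBBBBBBkmmmmmoqBBBrqq...............................
164 ...........OO.OOOOOOOOO.........llllllkkkkkkkkklllllllllotuttttuu | mmmmmmmmmmmmmmmmmmmotuuuuuuuuuuuuuuuuuuuuuu......................
167 OOOO....................ttpmmmmmmmmmmmmmmmmmmmmmmmmmmmmmmmnnmmoss | mmmmmmmmmmmmmmmmmmmorssstuuuuuuuuuuuuuuuuuu......................
170 ........................nmmmmmmmmmmmmmmmmmmmmmmmmostttttttttttttu | mmmmmmmmmmmmmmmmmmmmmmmmquuuuuuuuuuuuuuuuuu......................
173 .........................ommmmmmmmmmmmmmmmmmmmmmmpuuuuuuuuuuuusss | iiiiiihhhhGGhhjlmmmmmmmmquuuuuuuuuuuuuuuuuu......................
176 ........................mmmmmmmmmmmmmmmmmmmmmmmmkGGGGGGGGGGGGGGGG | GGGGGGGGGGGGGGilmmmmmmmmpuuuuuuuuuuuuuuuuuu......................
200 .......................lmmmmmmmmlllmmmmpttttuuuuGGGGGGGGGGGGGGGGG | GGGGGGGGGGGGGGGhlmnmllllmmmmmlosrnmmnsuuuuuu.....................
212 ......................mmmmmmmmmmotutommmllllmmmlhGGGGGGGGGGGGGGGG | GGGGGGGGGGGGGGGGimnnmllllmmmmmllllmmmnsuvuuuu....................
224 ......................jjjjjjjjjkllmmmmmmllllmmljGGGGGGGGGGGGGGGGG | GGGGGGGG.OOOOO.GGkmnnmlllmmmmmmllkhff....OOOOOOOOOOOOOOOOOOOOOOOO
236 ...............lkkkkkkkjjjjjiiijklmmmmmllllmmmliGG.OOOO.GGGGGGGGG | GGGGGGGGGGGGGGGGGhmnnnmlllmmmmmmllkjjjkkkkkllmmmmlllkkl..........
248 O...........kklllllmmmllkkkkjjjjlmmmmmmllllmmmliGGGGGGGGGGGGGGGGG | cccceGGGG.OOOOO.GGGmnnmllllmmmmmmlljjjjkkkkkllmmmmllkkk..........
260 ...........kkkllllmmmlllkkkkjjjklmmmmmllllmmmmkGGGGGGGGGGGGGGGGGG | ccccdGGGGGGGGGGGGGGGmnnmllllmmmmmllkjjjkkkkklllmmmmllkkk.........
```

```bash
python3 - <<'E'
from stand import *
np.set_printoptions(precision=1,suppress=True)
t,R=pose([.5441,-.2455,.075,-.2092])
for tag,row,cl,cr in [("w8",156,232.5,403.5),("w12",158,229,402),("w15",163.5,227,399.5)]:
    m=json.load(open(tag+".json"))
    rl=ray("wrist",(cl,row),m);rr=ray("wrist",(cr,row),m)
    f=np.array(m["R"])[2]
    # depth from width 110
    d=m["intrinsics"][0][0]*.110/(cr-cl)
    X=[c+v*d/(v@f) for c,v in (rl,rr)]
    print(tag,[(R.T@(x-t))*1000 for x in X],"want",[-65,-55,35],[-65,55,35])
s=cv2.imread("pics/side15.png")[195:305,355:475]
cv2.imwrite("pics/s15.png",cv2.resize(s,(654,600),interpolation=3))
E
```

```text
w8 [array([-71.3, -54.2,  51.2]), array([-71.6,  55.7,  51.2])] want [-65, -55, 35] [-65, 55, 35]
w12 [array([-67.1, -57.4,  42.1]), array([-67.6,  52.4,  41.9])] want [-65, -55, 35] [-65, 55, 35]
w15 [array([-70.5, -58.5,  37.8]), array([-70.9,  51.3,  37.5])] want [-65, -55, 35] [-65, 55, 35]
```

View pics/s15.png

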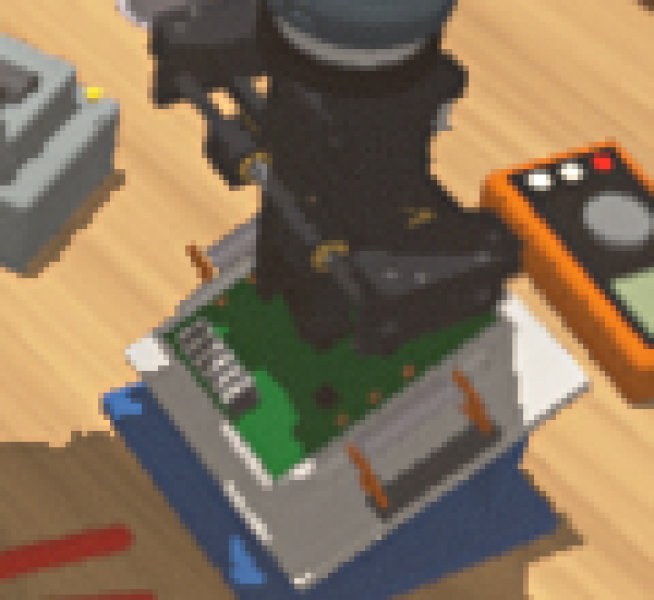

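Call:
{"name": "send_rows", "arguments": {
  "delta_pos": [
    [0, 0, 0],
    [0, 0, 0],
    [-0.009, 0, -0.006],
    [-0.018, 0, -0.012],
    [-0.027, 0, -0.018],
    [-0.036, 0, -0.025],
    [-0.036, 0, -0.025],
    [-0.036, 0, -0.025]
  ],
  "twist": [0, 0, 0, 0, 0, 0, 0, 0],
  "squeeze": 30
}}

```text
t: 17.45
tool_pos: [0.5079, -0.2373, 0.1297]
eef_rot: [0.002, 0.103, 0.995, -0.002]
wrist_force: [-1.4, 0.3, 12.0]
finger_gap: 0.221
grasp_force: 29.9
```

```bash
python3 look.py w16 | sed -n '1p'; python3 rows.py w16 | cut -c1-200
```

```text
17.45 [ 0.5079 -0.2373  0.1297] [-1.429  0.26  11.966] [0.1311 0.3035 0.2453] 29.888736318532224 0.2207323169908404
158 ..............................O.BBBBBBBBBBBBBBBBBBBBBBBBBBBBBBBBB | BBBBBBBBBBBBBBBBBBBBBBBBBBBBBBBBB................................
161 ......................OOO.O.OOO.jBBBBBBBBBBBBBBBBBBBBBBBBBBBBBBBB | kkjkkkkkjjjjjkkkkkkkmqsssssssssssttttttt.........................
164 ..............OOOOOOO...uuutommmmmmmmmmmmmmmmmmmmmmmmmmmmmmnqrsuu | mmmmmmmmmlmmmmmmmmmlnsuuuuuuuuuuuuuuuuuuuu.......................
167 OO..O..................uuutrnmmmmmmmmmmmmmmmmmmmmmmmnnnnnnnnnnnoo | mmmmmmmmmmmmmmmmmmmooopqsuuuuuuuuuuuuuuuuu.......................
170 ........................srnmmmmmmmmmmmmmmmmmmmmmmmmptuuuuuuuuuuuu | mmmmmmmmmmmmmmmmmmmmmmmmquuuuuuuuuuuuuuuuu.......................
173 ........................mmmmmmmmmmmmmmmmmmmmmmmmlnstttttsrrqnmmmm | GGGGGGGGGGGGGGilmmmmmmmmpuuuuuuuuuuuuuuuuuu......................
176 ........................mmmmmmmmmmmmmmmmmmmmmmmljGGGGGGGGGGGGGGGG | GGGGGGGGGGGGGGhlmmmmmmmmotuuuuuuuuuuuuuuuuu......................
200 ......................mmmmmmmmmlllmmmoqtuttuuuvtGGGGGGGGGGGGGGGGG | GGGGGGGGGGGGGGGhlnnmllllmmmmmlnsqnnnosuuuuuu.....................
212 ......................lmmmmmmmmlnsutpmmlllllmmljGGGGGGGGGGGGGGGGG | GGGGGGGGGGGGGGGGjmnnmllllmmmmmllllmmmpuvuuuuu....................
224 ............OOOOOO.OO.......hgiklmmmmmmllllmmmliGGGGGGGGGGGGGGGGG | GGGGGGGG......GGhkmnnmlllmmmmmlllkh.OOOOOOOOOOOOOOOOOOOOOOOOOOOOO
236 ............kkklllllmmlllkkkkjjjklmmmmmllllmmmlhGG.OOOO.GGGGGGGGG | GGGGGGGGGGGGGGGGGimnnmllllmmmmmllkjjjkkkkkllmmmlllkkk............
248 ............kkkllllmmlllkkkkjjjjlmmmmmllllmmmljGGGGGGGGGGGGGGGGGG | cccdGGGGG.OOOOO.GGkmnnmlllmmmmmmlljjjkkkkkllmmmmllkkkk...........
260 ...........kkkklllmmmlllkkkkjjjklmmmmmllllmmmljGGGGGGGGGGGGGGGGGG | ccccdGGGGGGGGGGGGGGmnnnmlllmmmmmmlkjjjkkkkkllmmmmllkkkl..........
```

Call:
{"name": "send_rows", "arguments": {
  "delta_pos": [
    [0, 0, 0.006],
    [-0.002, 0, 0.012],
    [-0.004, 0, 0.018],
    [-0.006, 0, 0.024],
    [-0.008, 0, 0.03],
    [-0.01, 0, 0.036],
    [-0.01, 0, 0.036]
  ],
  "twist": [0, 0, 0, 0, 0, 0, 0]
}}

```text
t: 18.08
tool_pos: [0.5091, -0.2376, 0.1293]
eef_rot: [0.002, 0.103, 0.995, -0.002]
wrist_force: [-10.8, 7.2, 34.4]
finger_gap: 0.225
grasp_force: 30.0
```

```bash
python3 look.py w17 | sed -n '1p'; python3 rows.py w17 | cut -c1-200
```

```text
18.0833 [ 0.5091 -0.2376  0.1293] [-10.8113   7.2167  34.4485] [1.1713 1.7608 0.2745] 30.02152738988798 0.2251434011267469
158 ...........................OOOO.BBBBBBBBBBBBBBBBBBBBBBBBBBBBBBBBB | BBBBBBBBBBBBBBBBBBBBBBBBBBBBBBBBBo...............................
161 ..............OO.O.OOO..........kklkjjjjjjjjjjjjjjjjjkkkkklpqrrrr | mmmmmmmmmmlmlmmmmmmllmosuuuuuuuuuuuuuuuuuu.......................
164 .O............OO..OO...tuuuuommmmmmmmmmmmmmmmmmmmmmmmmmmmmmpuuuuu | mmmmmmmmmmmmmmmmmmmmmpuuuuuuuuuuuuuuuuuuuuu......................
167 .......................tuupmmmmmmmmmmmmmmmmmmmmmmmmorsssssssstttt | mmmmmmmmmmmmmmmmmmmmmmmmotuuuuuuuuuuuuuuuuu......................
170 .......................tuuuommmmmmmmmmmmmmmmmmmmmmmnruvuuuuuutuuu | llllmlllmmmmlllmmmmmmmmmnsuuuuuuuuuuuuuuuuu......................
173 .......................ttommmmmmmmmmmmmmmmmmmmmljGGGGGGGGGGGGGGGG | GGGGGGGGGGGGGGGjmmmmmmmmnsuuuuuuuuuuuuuuuuu......................
176 ........................mmmmmmmmmmmmmmmmmmmmmmmljGGGGGGGGGGGGGGGG | GGGGGGGGGGGGGGGjlmmmmmmmnquuuuuuuuuuuuuuuuu......................
200 ......................lmmmmmmmmlllmmmmmpttttuuuuGGGGGGGGGGGGGGGGG | GGGGGGGGGGGGGGGGjmnnmlllmmmmmmlnrommmpuuuuuuu....................
212 ......................mmmmmmmmmlllmmmmmllllmmmljGGGGGGGGGGGGGGGGG | GGGGGGGGGGGGGGGGhlnnmllllmmmnqomlllmmmpuvuuuu....................
224 .OOOOOOOOOOOOOOOOOOOOOOOOOOOOO.llmmmmmmllllmmmliGGGGGGGGGGGGGGGGG | GGGGGGGGG.....GGGjmnnmlllmmmmmmlll..OOOOOOOOOOOOOOOOOOOOOOOOOOOOO
236 .............kkkklllmmmllkkkkkjjjkmmmmmllllmmmkhGG.OOOO.GGGGGGGGG | GGGGGGGGGGGGGGGGGhlnnnmlllmmmmmlkjjjkkkkkllmmmllllkkl............
248 O............kkkklllmmllllkkkkjjjlmmmmllllmmmljGGGGGGGGGGGGGGGGGG | cccdGGGGG.OOOOO.GGjmnnmlllmmmmmmljjjjkkkklllmmmllllkk............
260 ............kkkkkllmmmlllkkkkjjjjlmmmmllllmmmliGGGGGGGGGGGGGGGGGG | ddcddGGGGGGGGGGGGGGmnnnmlllmmmmmmkjjjkkkklllmmmmllllkk.O.........
```

Call:
{"name": "send_rows", "arguments": {
  "delta_pos": [
    [0.002, 0.005, -0.012],
    [0.003, 0.01, -0.02],
    [0.003, 0.01, -0.02],
    [0.003, 0.01, -0.02]
  ],
  "twist": [0, 0, 0, 0],
  "squeeze": 12
}}

```text
t: 18.47
tool_pos: [0.5093, -0.2374, 0.1292]
eef_rot: [0.003, 0.103, 0.995, -0.003]
wrist_force: [-2.4, -0.8, 14.9]
finger_gap: 0.225
grasp_force: 12.0
```

Call:
{"name": "send_rows", "arguments": {
  "delta_pos": [
    [0, 0, 0],
    [0, 0, 0],
    [0, 0, 0],
    [0, 0, 0]
  ],
  "twist": [0, 0, 0, 0],
  "squeeze": 4
}}

```text
t: 18.8
tool_pos: [0.5088, -0.2371, 0.1275]
eef_rot: [0.002, 0.103, 0.995, -0.002]
wrist_force: [-0.0, -3.1, 5.7]
finger_gap: 0.228
grasp_force: 4.0
```

```bash
python3 look.py w18 | sed -n '1p'; python3 rows.py w18 | cut -c1-200
```

```text
18.8 [ 0.5088 -0.2371  0.1275] [-0.0053 -3.0709  5.7084] [-0.5048 -0.1013  0.0519] 4.006797371494031 0.22778089915486308
158 .............................O.BBBBBBBBBBBBBBBBBBBBBBBBBBBBBBBBBB | BBBBBBBBBBBBBBBBBBBBBBBBBBBBBBBBBB...............................
161 .................OOOO..........jBBBBBBBBBBBBBBBBBBBBBBBBBBklmmmmm | lllllllllllllllllllllmnptuuuuuuuuuuuuuuuuu.......................
164 ......O......OOOO.....tuuvupmmmmmmmmmmmmmmmmmmmmmmmmmmmmmmquvvuuu | mmmmmmmmmmmmmmmmmmmlmquuuuuuuuuuuuuuuuuuuuu......................
167 ......................tuuqnmmmmmmmmmmmmmmmmmmmmmmmmnnnnnnnnoooonn | mmmmmmmmmmmmmmmmmmmmoppppsuuuuuuuuuuuuuuuuu......................
170 ......................uuusnmmmmmmmmmmmmmmmmmmmmmmmotuuuuuuuuuuuuu | mmmmmmmmmmmmmmmmmmmmmmmmmquuuuuuuuuuuuuuuuu......................
173 ......................tsommmmmmmmmmmmmmmmmmmmmmlkklnrssqnmmmnrstt | GGGGGGGGGGGGGGGilmmmmmmmmpuuuuuuuuuuuuuuuuu......................
176 .......................nmmmmmmmmmmmmmmmmmmmmmmljGGGGGGGGGGGGGGGGG | GGGGGGGGGGGGGGGilmmmmmmmmotuuuuuuuuuuuuuuuuu.....................
200 .....................lmmmmmmmmlllmmmmmostttuuuuGGGGGGGGGGGGGGGGGG | GGGGGGGGGGGGGGGGilnnmllllmmmmmllllmnnpuvuuuuu....................
212 .....................mmmmmmmmmlllmmmmmllllmmmljGGGGGGGGGGGGGGGGGG | GGGGGGGGGGGGGGGGGjmnnmlllmmmmmmmpnmmmmmmmquuuu...................
224 ..OOOOOOOOOOOOOOOOOO........hiklmmmmmmllllmmmliGGGGGGGGGGGGGGGGGG | GGGGGGGGG.OOOO.GGimnnnmlllmmmmmmllk.OOOOOOOOOOOOOOOOOOOOOOOOOOOOO
236 ...........kkkkllllmmlllkkkkkjjjlmmmmmllllmmmlhGG.OOOO.GGGGGGGGGG | GGGGGGGGGGGGGGGGGGjmnnmlllmmmmmmljjjjkkkklllmmmllllkk............
248 ...........kkkklllmmmlllkkkkjjjklmmmmllllmmmljGGGGGGGGGGGGGGGGGGG | ccccdGGGGG.OOOO.GGGmnnnmlllmmmmmmkjjjkkkklllmmmmllllkk...........
260 ...........kkklllmmmlllkkkkkjjjkmmmmmllllmmmliGGGGGGGGGGGGGGGGGGG | dcdddGGGGGGGGGGGGGGGmnnmllllmnnmmlkjjjkkkkkllmmmlllllkl..........
```

Call:
{"name": "send_rows", "arguments": {
  "delta_pos": [
    [0, 0, 0],
    [0, 0, 0],
    [0, 0, 0],
    [0, 0, 0],
    [0, 0, 0]
  ],
  "twist": [0, 0, 0, 0, 0],
  "hand": -0.35
}}

```text
t: 19.27
tool_pos: [0.5068, -0.2345, 0.1248]
eef_rot: [-0.0, 0.103, 0.995, 0.0]
wrist_force: [0.6, 0.0, -1.0]
finger_gap: 0.327
grasp_force: 0.0
```

```bash
python3 look.py w19 | sed -n '1p'; python3 rows.py w19 | cut -c1-200
```

```text
19.2667 [ 0.5068 -0.2345  0.1248] [ 0.5766  0.012  -0.9966] [-0.0024  0.0064 -0.0048] 0.0 0.32709654408357675
158 ..........................nBBBBBBBBBBBBBBBBBBBBBBBBBBBBBBBBBBBBBB | BBBBBBBBBBBBBBBBBBBBBBBBBBBBBBBp.................................
161 ...........................BBBBBBBBBBBBBBBBBBBBBBBBBBBBBBBBBBBBBB | BBBBBBBBBBBBBBBBBBBBBBBBBBBBBBB..................................
164 .........................O.lBBBBBBBBBBBBBBBBBBBBBBBBBBBBBBBBBBBBB | jjjjjjjjjjjjBBBBkkjkloppprBBsrr..................................
167 ................O..........lklkklkklllllklllllllllllmmmnqtuuuuuuu | mmmmmmmmmmmmmmmmmmmmnsuuuuuuuuuuuuuuuuuu.........................
170 ..................uuvvutqnmmnnmmmmmmmmmmmmmmmmmmmmmmmmquvutsttspn | mmmmmmmmmmmmmmmmmmmnsuuuuuuuuuuuuuuuuuuu.........................
173 ..................uuvusnmmmmmnmmmmmmmmmmmmmmmmmmmnpqppppqqrrrrrrr | mmmmmmmmmmmmmmmmmmmmmosuuuuuuuuuuuuuuuuu.........................
176 ..................uusommmmmmnnmmmmmmmmmmmmmmmmptuuvuuuuuuuuuuuuuu | mmmmmmmmmmmmmmmmmmmmmnruuuuuuuuuuuuuuuuu.........................
200 .................mmmmmmmmmmmmllllllmmoqtuuGGGGGGGGGGGGGGGGGGGGGGG | GGGGGGGGGGGGGkmnnmmlllmmmmllllmmmnrstuuuuu.......................
212 ................mmmmmmmmmllmmmmmmmllllmmmlhGGGGGGGGGGGGGGGGGGGGGG | GGGGGGGGGGGGGimnnnmllmmmmmmmlnpnmmmmmmmpuu.......................
224 ................lmnmmmmmmllmmmmmmmlllmmmmjGGGGGGGGGGGGGGGGGGGGGGG | GGGGG.OOOOO.GGkmnnmlllmmnmmmmlllmmmmmmmmmm.......................
236 OOOOOOOOOOOOOOOOOOOOOOO..lmmmmmmmmlllmmmljGGGGGGGGGGGGGGGGGGGGGGG | GGGGGGGGGGGGGGimnnnmlllmmnmmmllkhfffg............OO..............
248 ......kllllllmmmllllkkkkjjjlmmnmmlllmmmmliGG......GGGGGGGGGGGGdcc | GGGGGGGGGGGGGGGmuuqnlllmmnnmmlkjjkkkkklllmmmmllllkl..............
260 .....lkkllllmmmmlllkkkkjjjkmmnnmmlllmmmmkhGGGGGGGGGGGGGGGGGGGGdcc | ceGGGGGOOOOO.GGGvvsomlllmmnnmmljjjkkkklllmmmmlllllkl.............
```

Call:
{"name": "send_rows", "arguments": {
  "delta_pos": [
    [0, 0, -0.08],
    [0, 0, -0.2],
    [0, 0, -0.5],
    [0.1, 0, -0.8],
    [0.3, 0, -1.0],
    [0.5, 0, -1.0],
    [0.5, 0, -1.0]
  ],
  "twist": [0, 0, 0, 0, 0, 0, 0]
}}

```text
t: 19.9
tool_pos: [0.4571, -0.2243, 0.2279]
eef_rot: [0.001, 0.103, 0.995, -0.001]
wrist_force: [0.4, 0.4, 0.4]
finger_gap: 0.329
grasp_force: 0.0
```

```bash
python3 - <<'E'
from stand import *
np.set_printoptions(precision=1,suppress=True)
o=manip.observe();print(o["t"],o["tool_pos"]*1000,o["wrist_force"])
t,R=pose([.5441,-.2455,.075,-.2092]);rs={}
for c in ["wrist","side","top"]:
    im=manip.read_camera(c);cv2.imwrite(f"pics/{c}20.png",im);m=manip.camera_model(c)
    json.dump({k:np.array(v).tolist() for k,v in m.items()},open(c+"20.json","w"))
    for n in ["carrier_grip","carrier_mark","roller_left","roller_right","groove_top"]:
        for d in manip.spot_point(n,c)[:3]:
            print(c,n,np.array(d["location"]),round(d["conf"],2))
def b(p): return t+R@(np.array(p)/1000)
X=[b((0,0,80)),b((58,0,38)),b((0,62,40)),b((0,-62,40)),b((-65,55,35)),b((-65,-55,35)),b((50,0,16)),b((10,0,100)),b((-10,0,100)),b((-80,78,0)),b((-80,-78,0)),b((80,78,0)),b((80,-78,0))]
for c in ["wrist","side","top"]: print(c,"pred grip,mark,rl,rr,rear l,rear r,ball, post+,post-,bed corners\n",proj(c,X,json.load(open(c+"20.json"))).tolist().__repr__() if 0 else proj(c,X).round(1).tolist())
E
```

```text
19.9 [ 457.1 -224.3  227.9] [0.4 0.4 0.4]
wrist carrier_grip [316.5 269.8] 0.89
wrist roller_left [382.3 267.6] 0.71
wrist roller_right [251.5 266.9] 0.64
wrist groove_top [318.5 318. ] 0.56
side carrier_grip [224.9 158.4] 0.85
side carrier_grip [408.5 245.2] 0.76
side carrier_grip [187.  203.2] 0.59
side carrier_mark [210.  219.2] 0.87
side carrier_mark [207.3 173.2] 0.71
side carrier_mark [401.2 238.4] 0.7
side roller_left [401.9 234.8] 0.83
side roller_right [427.  270.9] 0.81
side groove_top [433.6 249.2] 0.66
side groove_top [206.4 227.4] 0.62
side groove_top [213.2 179.1] 0.6
top carrier_grip [160.2 246.7] 0.95
top carrier_grip [426.4 186.7] 0.92
top carrier_grip [211.6 325. ] 0.86
top carrier_mark [164.6 269.3] 0.85
top carrier_mark [428.4 164.5] 0.83
top carrier_mark [235.2 309. ] 0.74
top roller_left [401.  180.8] 0.94
top roller_right [430.4 163.4] 0.4
top roller_right [339.9 190. ] 0.19
top groove_top [235.2 312.8] 0.76
top groove_top [170.3 266. ] 0.63
wrist pred grip,mark,rl,rr,rear l,rear r,ball, post+,post-,bed corners
 [[315.4, 273.7], [315.6, 334.2], [381.7, 270.1], [249.9, 269.8], [371.9, 202.3], [260.2, 202.1], [315.9, 319.5], [315.1, 289.9], [315.2, 262.6], [387.1, 193.2], [245.6, 192.9], [391.7, 346.6], [240.1, 346.3]]
side pred grip,mark,rl,rr,rear l,rear r,ball, post+,post-,bed corners
 [[411.4, 245.9], [435.0, 241.4], [402.2, 238.0], [429.3, 271.7], [382.9, 255.2], [405.5, 286.0], [434.1, 247.8], [412.9, 239.1], [405.9, 243.9], [377.6, 259.2], [408.9, 302.8], [428.1, 225.0], [463.5, 265.4]]
top pred grip,mark,rl,rr,rear l,rear r,ball, post+,post-,bed corners
 [[425.6, 188.0], [428.8, 162.7], [399.9, 179.4], [446.3, 189.3], [396.3, 202.9], [436.7, 211.5], [426.6, 164.2], [427.9, 186.0], [425.8, 193.7], [385.7, 202.8], [441.0, 214.6], [399.8, 146.1], [457.1, 158.4]]
```

```bash
python3 - <<'E'
import cv2
w=cv2.imread("pics/wrist20.png")
def cls(p):
    b,g,r=map(int,p);mx,mn=max(b,g,r),min(b,g,r)
    if mx-mn<25: return chr(ord('a')+mx//12)
    if b==mx: return "B"
    if g==mx: return "G"
    return "R" if r-b>90 and r-g>90 else "O" if r-b>70 and r-g>50 else "Y" if r-b>150 else "."
for y in list(range(188,216,2))+list(range(216,300,4)): print(y,"".join(cls(w[y,x]) for x in range(232,404)))
E
```

```text
188 ...................hBBBBBBBBBBBBBBBBBBBBBBBBBBBBBBBBBBBBBBBBBBBBBBBBBBBBBBBBBBBBBBBBBBBBBBBBBBBBBBBBBBBBBBBBBBBBBBBBBBBBBBBBBBBBBBBBBBBBBBBBBBBBBBBBBBBB....................
190 ....................BBBBBBBBBBBBBBBBBBBBBBBBBBBBBBBBBBBBBBBBBBBBBBBBBBBBBBBBBBBBBBBBBBBBBBBBBBBBBBBBBBBBBBBBBBBBBBBBBBBBBBBBBBBBBBBBBBBBBBBBBBjjjjjBBBBB....................
192 ...................jiiijjjjjjjjjjjjjjjjjjjjjjjjjjjjjjjjjjjjjjjjjjjjjjjjjjjjjjjjjjjjjjjjjjjjjjkkkkkkkkkkkkkkkkkkkklllllllllllllllllllllllllllntuuuuuuuuutttt.................
194 ................llmlllmmmmmlmllllmmmmmmmmmmmmmmmmmmmmmmmmmmmmlmmllmmlllllmmmmmmmmllmmmllmmlmmllllllllllmmmllmlmllmmlllllllllmmllllmmllllllllnsuuuuuuuuuuuuuu................
196 ................lmmmlmmmmmmmmmmmmmmmmmmmmmmmmmmmllmmmmmmmmmmllmmlllllllllmmmmmmmmllmmmllmmllmmllmllllllmmmllmllllmmlllllllllllllllmmlllllllllouuuuuuuuuuuuuu................
198 ................lmmmlmmmmmmmmmmlmmmmmmmmmmmmmmmmllmmmmmmmmmmllmmlllllllllmmmmmmmmllmmmllmmlmmmllmmlllllmmmmmmlmmlmmllllllllllmllllmmlllllllllnsuuuuuuuuuuuuu................
200 ................lmmmlmmmmmmmllmmmm
[... 4394 characters left out ...]
ccccccccdcccccccccccccccccccccccccccccccccccccccbcccccccccddeGGGGGGGGdcccccccccccccccccccccccGGGGGGGGGGGGGGGGihheccccccccccccccccccccccccccccccccccccccccccccccdccccccccd
288 cddcccccccccccccccccccccccccccccccccccccccccccccccccccccccdeeeeGGGGGGGGGGGGGGGGGGGGGGGGGGGGGGGGGGGGGGGGGGGGGGGGGGhhfcbcccccccccccccccccccccccccccccccccccccccccccccccccccccc
292 cccccccccccccccccccccccccccccccccccccccccccccccccccccccccGGGGGGGGGGGGGGGGGGGGGGGGGGGGGGGGGGGGGGGGGGGGGGGGGGGGGGGGiihecbccbcccccccccccccccccccccccccccccccccccccccccccccccccc
296 ccccccccccccccccccccccccccccccccccccccccccccccccccccccccdGGGGGGGGGGGGGGGGGGGGGGGGGGGGGGGGGGGGGGGGGGGGGGGGGGGGGGGGGGGGGcccccbcccccccccccccccccccccccccccccccccccccccccccccccc
```

```bash
python3 - <<'E'
from stand import *
np.set_printoptions(precision=1,suppress=True)
m=json.load(open("wrist20.json"))
t,R=pose([.5441,-.2455,.075,-.2092]);h=np.array([.979,-.205,0])
P=lambda L,off=0*h:proj("wrist",[t+off+R@(np.array(p)/1000) for p in L],m).round(1).tolist()
for off in (0,-.002):
    print("off",off,"bed rear",P([(-80,78,0),(-80,-78,0)],off*h),"roller lower end top",P([(-24,62,46),(-24,-62,46)],off*h))
    for dn,de in ((0,0),(3,0),(6,0),(4,4)):
        e=np.radians(de);c,s=np.cos(e),np.sin(e)
        # carrier pitched nose-down by de about (50,16)
        def q(x,y,z): 
            a,b=x-50,z-16;return (50+a*c+b*s,y,16-a*s+b*c+dn)
        print(dn,de,"rear top",P([q(-65,55,35),q(-65,-55,35)],off*h),"post -x,+x top",P([q(-10,0,100),q(10,0,100),q(10,10,100),q(10,-10,100)],off*h))
w=cv2.imread("pics/wrist20.png")
for y in range(189,206): print(y,[int(w[y,x].mean()) for x in (290,316,340)],[int(v) for v in w[y,372]])
print([ (x,int(w[200,x].mean())) for x in range(246,272,2)])
E
```

```text
off 0 bed rear [[387.1, 192.5], [246.3, 192.3]] roller lower end top [[382.3, 243.3], [250.1, 243.1]]
0 0 rear top [[371.9, 201.6], [260.9, 201.4]] post -x,+x top [[315.5, 261.4], [315.4, 288.5], [328.7, 288.5], [302.2, 288.5]]
3 0 rear top [[372.4, 201.2], [260.3, 201.0]] post -x,+x top [[315.5, 261.6], [315.4, 289.0], [328.9, 289.1], [301.9, 289.0]]
6 0 rear top [[373.0, 200.7], [259.8, 200.5]] post -x,+x top [[315.4, 261.9], [315.4, 289.6], [329.0, 289.7], [301.7, 289.6]]
4 4 rear top [[374.1, 201.5], [258.6, 201.3]] post -x,+x top [[315.4, 270.3], [315.3, 298.2], [329.0, 298.2], [301.6, 298.1]]
off -0.002 bed rear [[387.2, 190.7], [246.2, 190.5]] roller lower end top [[382.4, 241.4], [250.0, 241.1]]
0 0 rear top [[372.0, 199.6], [260.8, 199.5]] post -x,+x top [[315.5, 259.1], [315.4, 286.2], [328.8, 286.2], [302.1, 286.1]]
3 0 rear top [[372.5, 199.2], [260.2, 199.0]] post -x,+x top [[315.5, 259.3], [315.4, 286.7], [328.9, 286.7], [301.9, 286.7]]
6 0 rear top [[373.1, 198.8], [259.7, 198.6]] post -x,+x top [[315.4, 259.4], [315.3, 287.3], [329.0, 287.3], [301.7, 287.2]]
4 4 rear 
[... 168 characters left out ...]
4, 80, 67]
191 [79, 87, 96] [125, 122, 126]
192 [112, 116, 122] [151, 157, 167]
193 [133, 134, 134] [157, 165, 175]
194 [138, 139, 136] [144, 149, 159]
195 [138, 139, 136] [130, 134, 142]
196 [138, 139, 136] [126, 130, 138]
197 [138, 139, 136] [128, 132, 140]
198 [137, 138, 136] [128, 132, 139]
199 [138, 139, 137] [128, 133, 140]
200 [139, 139, 137] [130, 135, 142]
201 [139, 141, 137] [131, 135, 143]
202 [137, 135, 133] [132, 135, 144]
203 [123, 114, 102] [132, 136, 144]
204 [90, 102, 68] [131, 136, 144]
205 [54, 118, 67] [131, 136, 144]
[(246, 104), (248, 126), (250, 142), (252, 135), (254, 140), (256, 141), (258, 138), (260, 137), (262, 137), (264, 137), (266, 137), (268, 137), (270, 138)]
```

Call:
{"name": "send_rows", "arguments": {
  "delta_pos": [
    [-0.2, -0.01, 0],
    [-0.4, -0.02, 0],
    [-0.535, -0.03, 0.1],
    [-0.535, -0.03, 0.3],
    [-0.535, -0.03, 0.42],
    [-0.535, -0.03, 0.5],
    [-0.535, -0.03, 0.52],
    [-0.535, -0.03, 0.52]
  ],
  "twist": [0, 0, 0, 0, 0, 0, 0, 0],
  "hand": -1
}}

```text
t: 21.47
tool_pos: [0.5093, -0.238, 0.1725]
eef_rot: [-0.001, 0.103, 0.995, 0.0]
wrist_force: [-0.1, -0.3, -0.1]
finger_gap: 0.01
grasp_force: 0.0
```

Call:
{"name": "send_rows", "arguments": {
  "delta_pos": [
    [0, 0, 0.01],
    [0, 0, 0.02],
    [0, 0, 0.03],
    [0, 0, 0.04],
    [0, 0, 0.05],
    [0, 0, 0.06],
    [0, 0, 0.065],
    [0, 0, 0.065],
    [0, 0, 0.065]
  ],
  "twist": [0, 0, 0, 0, 0, 0, 0, 0, 0]
}}

```text
t: 22.22
tool_pos: [0.5103, -0.2387, 0.1686]
eef_rot: [0.001, 0.103, 0.995, -0.001]
wrist_force: [-4.5, 1.3, 11.1]
finger_gap: 0.005
grasp_force: 5.5
```

Call:
{"name": "send_rows", "arguments": {
  "delta_pos": [
    [-0.003, 0, 0.005],
    [-0.006, 0, 0.01],
    [-0.009, 0, 0.015],
    [-0.009, 0, 0.015],
    [-0.009, 0, 0.015]
  ],
  "twist": [0, 0, 0, 0, 0]
}}

```text
t: 22.63
tool_pos: [0.5109, -0.239, 0.1683]
eef_rot: [0.0, 0.103, 0.995, -0.001]
wrist_force: [-8.9, 4.2, 19.6]
finger_gap: 0.005
grasp_force: 10.0
```

Call:
{"name": "send_rows", "arguments": {
  "delta_pos": [
    [0, 0, -0.03],
    [0, 0, -0.1],
    [0, 0, -0.3],
    [0, 0, -0.5],
    [0.2, 0, -0.6],
    [0.53, 0, -0.6],
    [0.53, 0, -0.6],
    [0.53, 0, -0.6]
  ],
  "twist": [0, 0, 0, 0, 0, 0, 0, 0]
}}

```text
t: 23.3
tool_pos: [0.4581, -0.2273, 0.2253]
eef_rot: [0.0, 0.104, 0.995, 0.0]
wrist_force: [-0.4, -0.4, -0.4]
finger_gap: 0.006
grasp_force: 0.0
```

```bash
python3 - <<'E'
from stand import *
np.set_printoptions(precision=4,suppress=True)
o=manip.observe();print(o["t"],o["tool_pos"])
w=manip.read_camera("wrist");cv2.imwrite("pics/w23.png",w);m=manip.camera_model("wrist")
def cls(p):
    b,g,r=map(int,p);mx,mn=max(b,g,r),min(b,g,r)
    if mx-mn<25: return chr(ord('a')+mx//12)
    if b==mx: return "B"
    if g==mx: return "G"
    return "O" if r-b>70 and r-g>50 else "."
for y in (192,204,244,250,260,266,280,286): print(y,"".join(cls(w[y,x]) for x in range(236,400)))
t,R=pose([.5441,-.2455,.075,-.2092]);off=-.0015*np.array([.979,-.205,0])
print(proj("wrist",[t+off+R@(np.array(p)/1000) for p in [(-65,55,35),(-65,-55,35),(-10,0,100),(10,10,100),(10,-10,100),(-20,68,40),(-20,-68,40)]],m).round(1).tolist())
# lever: red ball in side and top
rs=[]
for c,box in [("side",(180,225,330,370)),("top",(170,215,315,355))]:
    im=manip.read_camera(c);y0,y1,x0,x1=box;hs=cv2.cvtColor(im[y0:y1,x0:x1],cv2.COLOR_BGR2HSV)
    k=((hs[...,0]<8)|(hs[...,0]>172))&(hs[...,1]>150)&(hs[...,2]>80)
    n,l,s,ce=cv2.connectedComponentsWithStats(k.astype(np.uint8));i=1+np.argmax(s[1:,4]);p=ce[i]+[x0,y0];print(c,"ball",p,s[i])
    for nm in ["lever_tip","lever_pivot"]: print(nm,[(np.round(d["location"],1).tolist(),round(d["conf"],2)) for d in manip.spot_point(nm,c)][:2])
    rs.append(ray(c,p))
print("tip",tri(rs))
E
```

```text
23.3 [ 0.4581 -0.2273  0.2253]
192 ................kjiiijjjiiiiiijiiiiiiiiiiiijjiiijjjjjjjjjjjjjjjjjjjjjjjjkkjjjkkjjkkkkkkkkkkkkkkkkkkkkkkkkkkkkkkkkkkkkkkkkkkkkkkkkkkkkkkkkntttttttttttttttt..........
204 ..............lllllllllllllllllllkihhhhhhhhhhhhhhhhhhhhhhhhhhhhhhGGGGGGGGhiiGGGGGgijhGGGGGhjjhGGGGGhjiGGGGGhjjhGGGGGhjjgGGGGGGGGGGGGhkllllmqtuuuuuuuuuuuuuu.........
244 ...........fgijjjkkkkjjjijllkkkllkhG.OO.GGGGGGGdcccccccccdGGGGGGGddGGGGGGGGGGGGGGGGGGGGGGGGGGGGGGGGddGGGGGGGGGGGGGGGGGGGGGGGGGGGGGGGGGjllkkkllkjijjjkklkkjjjkk.O....
250 OOOO.......fgjjjjklkkjjjijllkkkllkhGGGGGGGGGGGGdccccccccccccccccccccbcbbccbcbccbccddcbbbccbbbbbbcbccccccccccccdGGGGGGGGGGGGGGGGGGGGGGGilmlkkllljiijjkklkkjjklk.O....
260 .........O.fgjjjkklkkjjjijllkkkllkhGGGGGGGGGGGGGGGGdccccccccccccccccbcbbbbcbcbbbcbbbbcbcccbbbbcccbbcccccccccccccccdfhhhhhhhhgfGGGGGGGGilmlkklllkjijjjkllkkjklkk.OOOO
266 .........O.fgjjjkklkkjjjijllkkkllkhG.OO.GGGGGGGGGccccccccccccccccbbbbcbbcbbbbbcbccccbccbbbbcccbbcbbcccccccccccccccccdGGGGGGGGGGGGGGGGGGvvvtstuusljjkklmnnpprqmk.OOOO
280 cccccccccccccccccccccccccccccccccccccccccccccccccccccccccccccccccbbbbbcbbcbcbccbbcccbbccbbccbccbbccbbbbccccccccccccccccccccccccccccccccccccccccccccccccccccccccccccc
286 cccccccccccccccccccccccccccccccccccccccccccccccccccccccccccccccccbbcbbcbbcbbcccccccccbbcbbccbbcbcbbbcbcccccccccccccccccccccccccccccccccccccccccccccccccccccccccccccc
[[375.2, 199.0], [263.4, 198.9], [319.4, 258.6], [332.8, 285.9], [305.9, 285.9], [391.0, 245.3], [247.5, 245.1]]
side ball [348.6667 199.8889] [15 16  9  9 63]
lever_tip [([347.9, 198.3], 0.41)]
lever_pivot [([355.0, 214.9], 0.57)]
top ball [337.0441 193.3382] [18 19  9 10 68]
lever_tip [([337.0, 193.7], 0.48)]
lever_pivot []
tip (array([ 0.4961, -0.0155,  0.1434]), [0.07260639131333685, 0.07260639131315795])
```

```bash
python3 - <<'E'
from h import *
np.set_printoptions(precision=4,suppress=True)
print("piv top",atz(ray("top",(331.4,187.9)),.072),"side",atz(ray("side",(355,214.9)),.072),atz(ray("side",(354.8,213.9)),.072))
im=cv2.imread("pics/top20.png");x0,y0=300,155
c=im[y0:y0+65,x0:x0+65];hs=cv2.cvtColor(c,cv2.COLOR_BGR2HSV)
k=((hs[...,1]<60)&(hs[...,2]>70)).astype(np.uint8);k=cv2.morphologyEx(k,cv2.MORPH_OPEN,np.ones((3,3)))
n,l,s,ce=cv2.connectedComponentsWithStats(k);i=1+np.argmax(s[1:,4])
pts=np.argwhere(l==i)[:,::-1].astype(np.float32)+[x0,y0]
r=cv2.minAreaRect(pts.astype(np.float32));b=cv2.boxPoints(r);print(s[i],r)
W=np.array([atz(ray("top",p),.05) for p in b]);print(W)
for j in range(4):
    d=W[(j+1)%4]-W[j];print(np.linalg.norm(d),np.degrees(np.arctan2(d[1],d[0])))
print("ctr",W.mean(0))
def cls(p):
    b,g,r=map(int,p);mx,mn=max(b,g,r),min(b,g,r)
    if mx-mn<25: return chr(ord('a')+mx//12)
    if b==mx: return "B"
    if g==mx: return "G"
    return "R" if r-b>90 and r-g>90 else "."
for y in range(158,216,2): print(y,"".join(cls(im[y,x]) for x in range(302,362)))
E
```

```text
piv top [ 0.5245 -0.0039  0.072 ] side [ 0.5269 -0.0117  0.072 ] [ 0.529  -0.0081  0.072 ]
[  10   10   41   42 1019] ((330.0, 185.49998474121094), (35.73373031616211, 33.203914642333984), 71.56505584716797)
[[ 0.5684  0.058   0.05  ]
 [ 0.5986 -0.0289  0.05  ]
 [ 0.5034 -0.0592  0.05  ]
 [ 0.4741  0.0267  0.05  ]]
0.09205890645455182 -70.84879996241585
0.0999438395264402 -162.38104666937238
0.09071606524213308 108.85234710962999
0.0994438057967271 18.38581509523361
ctr [ 0.5361 -0.0009  0.05  ]
158 ............................................................
160 ............................................................
162 ............................................................
164 ............................................................
166 ...................................mml......................
168 .........................lllmlll...lmlk.....................
170 ...................lllmmmllkllllllllmllj....................
172 ..............klmllllllllmlmlllllkijlmmlj...................
174 ........mllGGGGlllllmmmlmmllllmlllkklmlml...................
176 ........km
[... 585 characters left out ...]
....ilmmmmmkjkmmmmml.RRRRRRRRR.fgjllllj...........
196 ...............jlmmmmmkklmmllji.RRRRRRR.gfgjllllki..........
198 ...............jkmmmmmljhhhhijllk.....gffghjjigf............
200 ................ilmmmlmllllmmlmmmmlkhfffefffh...............
202 .................ilmmmmmmmlmlllkjihfeddf....................
204 .................jklmmmmlkkjhgeddd..........................
206 ..................jjkjhgfedce...............................
208 ...................gfff........GGGGGGGG.....................
210 ...............................GGGGGGGG.....................
212 ...............................GGGGGGGG.....................
214 ...............................GGGGGGGG.....................
```

Call:
{"name": "send_rows", "arguments": {
  "delta_pos": [
    [0.06, 0.24, 0],
    [0.12, 0.55, 0],
    [0.23, 0.96, 0]
  ],
  "twist": [0, 0, 0]
}}

```text
t: 23.9
tool_pos: [0.4567, -0.1303, 0.225]
eef_rot: [0.0, 0.105, 0.995, -0.0]
wrist_force: [1.3, 0.3, 0.5]
finger_gap: 0.007
grasp_force: 0.0
```

Call:
{"name": "send_rows", "arguments": {
  "delta_pos": [
    [0.09, 0.38, 0],
    [0.18, 0.75, 0],
    [0.23, 0.96, 0],
    [0.23, 0.96, 0],
    [0.23, 0.96, 0],
    [0.23, 0.96, 0]
  ],
  "twist": [-0.03, -0.065, -0.1, -0.135, -0.166, -0.166]
}}

```text
t: 24.4
tool_pos: [0.4537, -0.0304, 0.2252]
eef_rot: [0.0, -0.159, 0.987, -0.0]
wrist_force: [0.7, 0.2, 0.5]
finger_gap: 0.007
grasp_force: 0.0
```

Call:
{"name": "send_rows", "arguments": {
  "delta_pos": [
    [0, 0, 0.2],
    [0, 0, 0.5],
    [0, 0, 0.75],
    [0, 0, 0.9],
    [0, 0, 0.95],
    [0, 0, 0.95]
  ],
  "twist": [0, 0, 0, 0, 0, 0]
}}

```text
t: 24.9
tool_pos: [0.4526, -0.031, 0.1288]
eef_rot: [-0.001, -0.155, 0.988, 0.001]
wrist_force: [-0.9, 0.1, 0.3]
finger_gap: 0.007
grasp_force: 0.0
```

```bash
python3 - <<'E'
from h import *
np.set_printoptions(precision=4,suppress=True)
o=manip.observe();R=rot();print(o["t"],o["tool_pos"],R.T,o["wrist_force"],o["joint_pos"])
print("tip in tool",R.T@(np.array([.4952,-.0153,.140])-o["tool_pos"]))
E
```

```text
24.9 [ 0.4526 -0.031   0.1288] [[-0.9517 -0.3069  0.0024]
 [-0.3069  0.9517  0.0019]
 [-0.0029  0.001  -1.    ]] [-0.9025  0.0694  0.3496] [-0.3311  0.0461  1.9984  0.      1.1001 -2.2139]
tip in tool [-0.0454  0.0019 -0.0113]
```

Call:
{"name": "send_rows", "arguments": {
  "delta_pos": [
    [-0.1, 0.01, 0],
    [-0.2, 0.015, 0],
    [-0.3, 0.015, 0],
    [-0.4, 0.015, 0],
    [-0.5, 0.015, 0],
    [-0.6, 0.015, 0],
    [-0.7, 0.015, 0],
    [-0.8, 0.015, 0],
    [-0.9, 0.015, 0],
    [-1.0, 0.015, 0],
    [-1.0, 0.015, 0]
  ],
  "twist": [0, 0, 0, 0, 0, 0, 0, 0, 0, 0, 0]
}}

```text
t: 25.82
tool_pos: [0.5497, 0.0018, 0.13]
eef_rot: [0.0, -0.157, 0.988, -0.0]
wrist_force: [-0.0, -0.1, -0.6]
finger_gap: 0.006
grasp_force: 0.0
```

Call:
{"name": "send_rows", "arguments": {
  "delta_pos": [
    [-0.03, 0, 0],
    [-0.06, 0, 0],
    [-0.09, 0, 0],
    [-0.11, 0, 0],
    [-0.11, 0, 0]
  ],
  "twist": [0, 0, 0, 0, 0]
}}

```text
t: 26.23
tool_pos: [0.5585, 0.0048, 0.1301]
eef_rot: [-0.0, -0.157, 0.988, 0.0]
wrist_force: [-1.1, 0.0, -1.4]
finger_gap: 0.009
grasp_force: 0.4
```

```bash
cat > lev.py <<'E'
from h import *
np.set_printoptions(precision=4,suppress=True)
o=manip.observe();print(o["t"],o["tool_pos"],o["wrist_force"])
rs=[]
for c,box in [("side",(180,225,330,390)),("top",(160,215,300,365))]:
    im=manip.read_camera(c);y0,y1,x0,x1=box;hs=cv2.cvtColor(im[y0:y1,x0:x1],cv2.COLOR_BGR2HSV)
    k=((hs[...,0]<8)|(hs[...,0]>172))&(hs[...,1]>150)&(hs[...,2]>80)
    n,l,s,ce=cv2.connectedComponentsWithStats(k.astype(np.uint8))
    if n<2: print(c,"none");continue
    i=1+np.argmax(s[1:,4]);p=ce[i]+[x0,y0];print(c,"ball",p,s[i]);rs.append(ray(c,p))
    print(" at z .138",atz(rs[-1],.138))
if len(rs)==2: print("tip",tri(rs))
E
python3 lev.py
```

```text
26.2333 [0.5585 0.0048 0.1301] [-1.0613  0.0131 -1.385 ]
side none
top none
```

Call:
{"name": "send_rows", "arguments": {
  "delta_pos": [
    [-0.015, 0, 0],
    [-0.03, 0, 0],
    [-0.045, 0, 0],
    [-0.06, 0, 0],
    [-0.06, 0, 0]
  ],
  "twist": [0, 0, 0, 0, 0]
}}

```text
t: 26.75
tool_pos: [0.5603, 0.0054, 0.1296]
eef_rot: [-0.005, -0.157, 0.988, -0.0]
wrist_force: [-18.2, -6.8, 9.7]
finger_gap: 0.006
grasp_force: 9.0
```

Call:
{"name": "send_rows", "arguments": {
  "delta_pos": [
    [0.08, 0, 0],
    [0.3, 0, 0],
    [0.6, 0, 0],
    [0.9, 0, -0.2],
    [0.95, 0, -0.5],
    [0.95, 0, -0.9],
    [0.95, 0, -1.0],
    [0.95, 0, -1.0]
  ],
  "twist": [0, 0, 0, 0, 0, 0, 0, 0]
}}

```text
t: 27.42
tool_pos: [0.4766, -0.0237, 0.2346]
eef_rot: [0.004, -0.156, 0.988, -0.002]
wrist_force: [1.2, 0.2, -1.0]
finger_gap: 0.005
grasp_force: 0.0
```

Call:
{"name": "send_rows", "arguments": {
  "delta_pos": [
    [0.3, 0.3, 0],
    [0.6, 0.6, -0.1],
    [0.9, 1.0, -0.2],
    [0.9, 1.0, -0.2],
    [0.9, 1.0, -0.2]
  ],
  "twist": [0, 0, 0, 0, 0],
  "hand": 0
}}

```text
t: 27.83
tool_pos: [0.3556, 0.0459, 0.2494]
eef_rot: [0.0, -0.158, 0.987, 0.0]
wrist_force: [0.3, -0.3, 0.2]
finger_gap: 0.359
grasp_force: 0.0
```

```bash
python3 lev.py; python3 - <<'E'
from stand import *
u=np.array([.951,.309,0]);pv=np.array([.5375,-.0013,.072])
for a in (-.6,.4,.5,.6): 
    p=pv+.08*(np.sin(a)*u+np.cos(a)*np.array([0,0,1]));print(a,p,[proj(c,[p]).round(1).tolist() for c in ("side","top")])
for c in ("side","top"):
    manip.read_camera(c)
    for n in ("carrier_grip","carrier_mark"): print(c,n,[(np.round(d["location"],1).tolist(),round(d["conf"],2)) for d in manip.spot_point(n,c) if d["location"][0]>390])
t,R=pose([.5441,-.2455,.075,-.2092])
for c in ("side","top"):
    print(c,proj(c,[t+R@np.array(p) for p in ((0,0,.08),(.058,0,.038),(0,0,.085),(0.058,0,.043))]).round(1).tolist())
E
```

```text
27.8333 [0.3556 0.0459 0.2494] [ 0.2779 -0.2677  0.2091]
side ball [365.3273 183.5636] [32  0  8  8 55]
 at z .138 [0.5827 0.0184 0.138 ]
top ball [325.0612 162.2857] [21  0  9  6 49]
 at z .138 [0.5776 0.0144 0.138 ]
tip (array([0.5771, 0.014 , 0.143 ]), [1.0543972983423628, 1.0543972983423])
-0.6 [ 0.494542   -0.01525796  0.13802685] [[[348.0, 201.6]], [[336.9, 194.3]]]
0.4 [0.56712695 0.00832642 0.14568488] [[[363.6, 185.2]], [[327.5, 165.5]]]
0.5 [0.57397469 0.0105514  0.1422066 ] [[[364.8, 184.9]], [[326.6, 163.2]]]
0.6 [0.580458   0.01265796 0.13802685] [[[366.0, 184.9]], [[325.8, 161.2]]]
side carrier_grip [([412.0, 243.8], 0.8)]
side carrier_mark [([430.7, 240.5], 0.94), ([432.0, 243.2], 0.55)]
top carrier_grip [([428.2, 186.7], 0.94)]
top carrier_mark [([430.7, 165.8], 0.84), ([444.9, 190.4], 0.19)]
side [[411.4, 245.9], [435.0, 241.4], [410.9, 244.8], [434.5, 240.3]]
top [[425.6, 188.0], [428.8, 162.7], [425.9, 188.4], [429.1, 163.1]]
```

```bash
sed -i 's/(160,215,300,365)/(145,200,300,365)/;s/(180,225,330,390)/(165,215,340,390)/' lev.py; python3 lev.py && python3 -c "
from cell import manip
print(manip.sign_off())"
```

```text
28.2333 [0.3577 0.044  0.2496] [ 0.0331  0.3212 -0.3964]
side ball [365.3273 183.5636] [22 15  8  8 55]
 at z .138 [0.5827 0.0184 0.138 ]
top ball [325.0441 161.1765] [21 12  9  9 68]
 at z .138 [0.5805 0.0145 0.138 ]
tip (array([0.5793, 0.0146, 0.142 ]), [0.122803166192152, 0.12280316619214587])
the job is handed in; nothing more can be done
None
```

The job is handed in after about 28 s on the robot clock: my measurements put the carrier fully home under both catches, red end uppermost, and the lever against its far stop after that, with the robot clear of everything. I could not tilt the tool through this interface, so seating took several tries: presses reached about 35–40 N, above the 5–10 N suggested, and the carrier slipped a little in the gripper. The judge's result was not shown.

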